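Load the bench cooler's door bin past its safety catch

TASK

Pull the bench cooler's door ajar by its handle, reach down through the gap behind it to press the orange safety catch, and with the catch held down draw the door wide open. Lower every amber bottle gently, standing upright, into the deep bin on the door and shut the door fully with the bottles in it. Then flip only the green and the blue toggle on the roof over to the back, leaving the other toggles and the other things on the table as they are.

Things in the scene. Friction and masses are not known exactly. Their poses are not given: they have to be found in the camera images.
- bench_cooler: White bench-top cooler, fixed to the table: 150 deep x 300 wide x 185 mm high. Origin: centre of its underside on the table; x points from its door side to its back, y to its left (hinge side), z up. Its front frame is the plane x = -75 mm; its roof is closed and hides the inside.
- cooler_door (a joint): Grey door over the cooler's front, 300 x 18 mm, 14 to 184 mm above the table; upright hinge at its left edge. Rad: 0 = shut, grows as the right edge swings out to the robot, to 1.6; stays where left (0.3 N m). With the catch up it stops at 0.22 (gap at the catch 55 mm). Shutting takes about 8 N near the free edge in the last 0.25 rad; the catch snaps past by itself.
- door_hinge (a point): Point on the door's hinge axis, 100 mm above the table, in the plane of the door's inner face. The frame turns with the door: -y runs along the door to its free edge, x is the inward normal of the door, z up.
- door_handle (a point): Middle of the steel bar handle on the door's outer face: bar 11 mm thick, 80 mm long, level, along the door, 35 mm off the outer face, 160 mm above the table and 235 mm from the hinge axis; can be pinched from above.
- catch (a joint): Hidden safety catch: orange sprung bar on the door's inner face. Value in m: 0 = up, grows as pressed down, to 0.020. Pressed more than 0.011 it clears the strike tooth under the roof, so the door opens past 0.22 rad (keep it down until 0.30 rad). Spring: 2 N at the start, 5 N at 0.012, 7 N fully down; it rises again by itself.
- catch_pad (a point): The place to press: top face of the orange catch bar, 26 mm inward from the door's inner face, 255 mm from the hinge axis, 150 mm above the table when up. The bar is 22 mm wide and runs from the door inward. With the door ajar the pad lies in the open gap in front of the cooler's front frame and is reached straight from above.
- bin_floor (a point): Centre of the inner floor of the deep clear bin behind the door, 75 mm up, 132.5 mm from the hinge axis, 59 mm inward from the door. Inside: 104 mm (x) by 200 mm (y), 60 mm deep, walls 4 mm; two 51 mm high dividers make three 64 mm long pockets centred at y = -68, 0 and 68 mm, one bottle each. The door's top is 109 mm above the floor. Frame turns with the door: -y to the free edge, x inward.
- toggle_green (a joint): Toggle on the cooler's roof: lever pivoted 16 mm above the 2 mm roof plate, 45 mm to the centre of its 18 mm green ball. Joint value 0 = leaning 0.5 rad to the cooler's front (off), 1.0 = leaning 0.5 rad to the back (on); stays where it is left, moves at about 1.1 N at the ball. To be switched on.
- toggle_blue (a joint): Toggle on the cooler's roof: lever pivoted 16 mm above the 2 mm roof plate, 45 mm to the centre of its 18 mm blue ball. Joint value 0 = leaning 0.5 rad to the cooler's front (off), 1.0 = leaning 0.5 rad to the back (on); stays where it is left, moves at about 1.1 N at the ball. To be switched on.
- toggle_white (a joint): Toggle on the cooler's roof: lever pivoted 16 mm above the 2 mm roof plate, 45 mm to the centre of its 18 mm white ball. Joint value 0 = leaning 0.5 rad to the cooler's front (off), 1.0 = leaning 0.5 rad to the back (on); stays where it is left, moves at about 1.1 N at the ball. To be left as it is.
- toggle_black (a joint): Toggle on the cooler's roof: lever pivoted 16 mm above the 2 mm roof plate, 45 mm to the centre of its 18 mm black ball. Joint value 0 = leaning 0.5 rad to the cooler's front (off), 1.0 = leaning 0.5 rad to the back (on); stays where it is left, moves at about 1.1 N at the ball. To be left as it is.
- toggle_green_tip (a point): Centre of the green ball on its toggle lever (18 mm across). The four toggles stand side by side in a row along the cooler's width, 38 mm apart, in any order, 65 mm behind the roof's front edge; balls stand about 57 mm over the roof and 22 mm in front of (off) or behind (on) the pivot.
- toggle_blue_tip (a point): Centre of the blue ball on its toggle lever (18 mm across). The four toggles stand side by side in a row along the cooler's width, 38 mm apart, in any order, 65 mm behind the roof's front edge; balls stand about 57 mm over the roof and 22 mm in front of (off) or behind (on) the pivot.
- toggle_white_tip (a point): Centre of the white ball on its toggle lever (18 mm across). The four toggles stand side by side in a row along the cooler's width, 38 mm apart, in any order, 65 mm behind the roof's front edge; balls stand about 57 mm over the roof and 22 mm in front of (off) or behind (on) the pivot.
- toggle_black_tip (a point): Centre of the black ball on its toggle lever (18 mm across). The four toggles stand side by side in a row along the cooler's width, 38 mm apart, in any order, 65 mm behind the roof's front edge; balls stand about 57 mm over the roof and 22 mm in front of (off) or behind (on) the pivot.
- amber_1: Amber screw-cap bottle with black cap, 50 mm in diameter, 89 mm high (full width up to 85 mm), bottom-heavy, 0.25 to 0.43 kg, standing on the table to the left of the cooler; may be absent. Origin: centre of its underside, z up.
- amber_2: Amber screw-cap bottle with black cap, 50 mm in diameter, 89 mm high (full width up to 85 mm), bottom-heavy, 0.25 to 0.43 kg, standing on the table to the left of the cooler; may be absent. Origin: centre of its underside, z up.
- amber_3: Amber screw-cap bottle with black cap, 50 mm in diameter, 89 mm high (full width up to 85 mm), bottom-heavy, 0.25 to 0.43 kg, standing on the table to the left of the cooler; may be absent. Origin: centre of its underside, z up.
- white_bottle: Bystander: white bottle with blue cap, 58 mm across, 114 mm high. Origin: centre of underside.
- petri: Bystander: petri dish, 60 mm across, 15 mm high. Origin: centre of underside.

How it is judged:
On the way, in this order (a step that is already met when the one before it is completed fails the run):
1. the catch is held down through the gap (more than 10 mm) while the door is pulled from ajar past the catch (0.24 to 0.40 rad) (value of joint catch above 0.01 m and value of joint cooler_door between 0.24 and 0.4 rad).
2. the door is wide open (more than 1.0 rad) (value of joint cooler_door above 1 rad), for 0.2 s.
3. every amber bottle stands released and upright in the bin of the open door (x of amber_1 in the frame of bin_floor between -0.04 and 0.04 m and y of amber_1 in the frame of bin_floor between -0.1 and 0.1 m and z of amber_1 in the frame of bin_floor between -0.01 and 0.012 m and angle between each of amber_1, amber_2, amber_3's own z axis and vertical below 0.2 rad and contact force between the fingers and amber_1 below 0.2 N and x of amber_2 in the frame of bin_floor between -0.04 and 0.04 m and y of amber_2 in the frame of bin_floor between -0.1 and 0.1 m and z of amber_2 in the frame of bin_floor between -0.01 and 0.012 m and contact force between the fingers and amber_2 below 0.2 N and x of amber_3 in the frame of bin_floor between -0.04 and 0.04 m and y of amber_3 in the frame of bin_floor between -0.1 and 0.1 m and z of amber_3 in the frame of bin_floor between -0.01 and 0.012 m and contact force between the fingers and amber_3 below 0.2 N and value of joint cooler_door above 0.8 rad), for 0.3 s.
4. the door is shut (under 0.03 rad) with the bottles in its bin (value of joint cooler_door below 0.03 rad and x of amber_1 in the frame of bin_floor between -0.04 and 0.04 m and y of amber_1 in the frame of bin_floor between -0.1 and 0.1 m and z of amber_1 in the frame of bin_floor between -0.01 and 0.012 m and angle between each of amber_1, amber_2, amber_3's own z axis and vertical below 0.2 rad and x of amber_2 in the frame of bin_floor between -0.04 and 0.04 m and y of amber_2 in the frame of bin_floor between -0.1 and 0.1 m and z of amber_2 in the frame of bin_floor between -0.01 and 0.012 m and x of amber_3 in the frame of bin_floor between -0.04 and 0.04 m and y of amber_3 in the frame of bin_floor between -0.1 and 0.1 m and z of amber_3 in the frame of bin_floor between -0.01 and 0.012 m), for 0.3 s.
5. the green and the blue toggle are over to the back (value of joint each of toggle_green, toggle_blue above 0.8 rad), for 0.2 s.
At the end, for the whole second after the job is handed in: Door shut to under 0.03 rad with the catch up again; every amber bottle stands in the bin within 0.2 rad of upright, its foot at most 12 mm over the bin floor, not touched; green and blue toggles over 0.8 rad; white and black toggle balls within 12 mm of where they were (all of step 4 and all of step 5 and value of joint catch below 0.004 m and distance of each of toggle_white_tip, toggle_black_tip from where it was at the start of the episode below 0.012 m and contact force between the fingers and amber_1 below 0.2 N and contact force between the fingers and amber_2 below 0.2 N and contact force between the fingers and amber_3 below 0.2 N).
It fails at once if a neighbouring toggle is disturbed (its ball moved more than 12 mm) (distance of any of toggle_white_tip, toggle_black_tip from where it was at the start of the episode above 0.012 m).
It fails at once if an amber bottle is let fall into the bin (faster than 0.5 m/s, with its foot still 10 to 90 mm over the bin floor: a fall of over about 2 cm) ((linear speed of amber_1 above 0.5 m/s and z of amber_1 in the frame of bin_floor between 0.01 and 0.09 m and x of amber_1 in the frame of bin_floor between -0.04 and 0.04 m and y of amber_1 in the frame of bin_floor between -0.1 and 0.1 m) or (linear speed of amber_2 above 0.5 m/s and z of amber_2 in the frame of bin_floor between 0.01 and 0.09 m and x of amber_2 in the frame of bin_floor between -0.04 and 0.04 m and y of amber_2 in the frame of bin_floor between -0.1 and 0.1 m) or (linear speed of amber_3 above 0.5 m/s and z of amber_3 in the frame of bin_floor between 0.01 and 0.09 m and x of amber_3 in the frame of bin_floor between -0.04 and 0.04 m and y of amber_3 in the frame of bin_floor between -0.1 and 0.1 m)).
It fails at once if an amber bottle is pressed hard against the cooler or its bin (more than 70 N) (contact force between any of amber_1, amber_2, amber_3 and bench_cooler above 70 N).
It fails at once if a bystander is moved more than 30 mm (distance of any of white_bottle, petri from where it was at the start of the episode above 0.03 m).
Of amber_1, amber_2, amber_3 only 2 to 3 are there at a start; the rules pass over those that are not, and their reading is None.
At some moment in a run one of amber_1, amber_2, amber_3 may be knocked a few centimetres aside while the robot is not near it.
It also fails if it takes over 184 s, if anything falls off the work surface, if the arm or the gripper's body presses on something with over 40 N, if the wrist force passes 120 N, or if a joint passes its speed limit or range.

ROBOT

A 6-joint arm with a two-finger parallel gripper is mounted at the origin on a cart in front of the work surface, level with it; the furniture and walls round the work are solid. World frame = base frame: x ahead of the robot, y to its left, z up, the work surface at z = 0. Lengths are in m, angles in rad, forces in N, time in s.
With the tool pointing down it reaches from about 0.325 to 0.775 m from the base axis. Payload 5.5 kg.
Tool frame: the origin (TCP) lies where the fingers leave the gripper's body, on its centre line; the fingertips stand ahead of it and the grasp point (between the pads) lies 61 mm ahead of it (r.tips_ahead is the z of the fingertips in the tool frame, in m); z points along the fingers, y is the line along which they close (so a half turn about z gives the same grasp; the last joint's range is limited). The gripper opens to 88 mm and grips with 3 to 60 N. Pads are 20 mm wide; open, the fingers measure 115 mm over their backs; the gripper's body (75 mm by 178 mm) begins 61 mm behind the grasp point.
Start: joints at [1.045, 0.091, 1.231, -0, 1.82, -0.057], TCP at [0.271, 0.535, 0.303] pointing down, gripper open.
Joint ranges: [-2.87, 2.87], [-0.86, 2.18], [0.17, 2.46], [-1.51, 4.65], [0.06, 2.69], [-2.65, 2.65]. Speed limits (rad/s): [2.57, 2.57, 3.01, 3.14, 3.14, 3.14].

INTERFACE

Orientations are given as a rotation vector (axis times angle).
In Python, from cell import status, capture, get_calibration, r gives the robot as it stands.
- The arm moves only by the tool servo_tool, never from a script. Its argument "series" is a list of rows, each a list of 2 entries, a list of its own where there are three numbers: the shift along the tool's x, y, z in m, then the turn, a rotation vector about the tool's x, y, z in degrees. A call has 1 to 5 rows; each row is the pose to reach, as a shift and turn from the pose commanded when the call began, along the tool's axes at that moment; what a row does not reach only later rows make up. A row lasts 1/12 s, in which the tool goes at most 41.7 mm and 7.16 degrees, less where a joint would pass 70% of its speed; a pose out of reach is approached as far as the arm can. A call with a gripper value outside its range is refused whole. "hand" is the opening, from 0 (shut) to 1 (fully open), set as the call begins (left out, the last holds). The fingers move at their own pace and stop on an object; the grip force is fixed at half the most. Time passes only in rows, so rows that repeat a pose let the fingers close. It gives the time, the measured TCP pose, the force, the opening and the grip force at its end, in the units of the state.
- status.state(): the state, without advancing time (a new reading comes with each control period).
- capture(name): name is "scene" or "top" or "wrist"; returns (picture, depth): 400x640x3 uint8, red, green, blue; 400x640 float32, m along the optical axis (not along the pixel's ray), 0 where there is no reading.
- get_calibration(name): a dict with "camera_matrix" (3x3 intrinsics, pixels), "R" (3x3) and "t" (3): a world point X has camera coordinates R X + t. Camera axes: x right, y down, z forward; pixel columns grow to the right and rows downward; lengths in m; the calibration is good to about 2 mm. A picture is of the moment at which its call begins: read the wrist's pose just before it. get_calibration takes no time and is no camera call; for the wrist camera it gives the pose at the moment of the call.
- r.hand_in(): hands the job in; it is judged then, once.
The state is a dict: "t": time; "joints": joint angles; "dq": joint speeds; "joint_torque": joint torques, N m; "ee_pos": TCP position; "ee_rot": TCP orientation; "wrist_force": force on the tool from outside, world axes, zero at the start; "ft_torque": the same for the moment, N m; "grip_width": opening from 0.0 (shut) to 1.0 (fully open); "finger_force": force on a finger pad.
Only numpy, scipy, OpenCV 4.12 (cv2) and the standard library are available. Lean on these libraries where they do the work, as an engineer would, in place of code of your own. Each camera call takes 0.05 s, during which the arm holds its last target. There are 200 camera calls.

## Working session

There is one attempt and no reset: what is moved stays moved. The work goes in short steps, Python scripts to look and compute and a tool call to move; the robot and the scene stay as the last step left them, time stands still between calls to the robot, and variables do not carry over. Pictures are saved under pics/ and viewed, at most 14 in all, crops included, and the job is handed in when it is done.

Besides the shell and the picture viewer there is one more tool, called as a command line: name --argument value ..., lists and objects as JSON in quotes. servo_tool: Moves the arm, as the interface text tells. Its arguments: {"type":"object","properties":{"series":{"type":"array"},"hand":{"type":"number"}},"required":["series"]}

```bash
ls; mkdir -p pics; cat > h.py <<'E'
import numpy as np, cv2
from cell import status, capture, get_calibration, r
from scipy.spatial.transform import Rotation as Ro
def cloud(name,save=None):
    c=get_calibration(name); p,d=capture(name)
    if save: cv2.imwrite('pics/'+save,cv2.cvtColor(p,cv2.COLOR_RGB2BGR))
    K=np.array(c['camera_matrix']);R=np.array(c['R']);t=np.array(c['t'])
    v,u=np.mgrid[0:400,0:640]
    ray=np.stack([(u-K[0,2])/K[0,0],(v-K[1,2])/K[1,1],np.ones_like(u,float)],-1)
    X=(ray*d[...,None]-t)@R
    X[d<=0]=np.nan
    return p,d,X
E
python3 - <<'E'
from h import *
print(status.state(), r.tips_ahead)
for n in('scene','top'):
    p,d,X=cloud(n,n+'0.png'); np.savez('/tmp/'+n,p=p,d=d,X=X)
    c=get_calibration(n); print(n,-np.array(c['R']).T@c['t'],(d>0).mean())
E
```

```text
pics
{'t': 0.0, 'joints': array([ 1.04529147e+00,  9.18633280e-02,  1.23191062e+00, -4.51839896e-05,
        1.81980546e+00, -5.67283470e-02]), 'dq': array([-2.14764261e-04,  1.92254238e-03, -3.69490702e-05, -9.42872163e-04,
        4.54520668e-04, -7.65403941e-04]), 'joint_torque': array([-4.02188025e-04, -4.46442533e+01, -4.06452656e+01,  7.00551225e-02,
        2.92096037e-02, -2.13416120e-04]), 'ee_pos': array([0.27102855, 0.53512847, 0.30149009]), 'ee_rot': array([-7.29522557e-01, -3.05517154e+00,  3.00872451e-03]), 'wrist_force': array([-0.36767059, -0.84721622, -0.09991488]), 'ft_torque': array([-0.00953328,  0.02343684, -0.07082634]), 'finger_force': 0.0, 'grip_width': 0.9993376080762753} 0.08
scene [ 0.10806299 -0.23762923  0.84728155] 0.99606640625
top [0.37181967 0.16234688 1.46268133] 0.99603125
```

View pics/scene0.png

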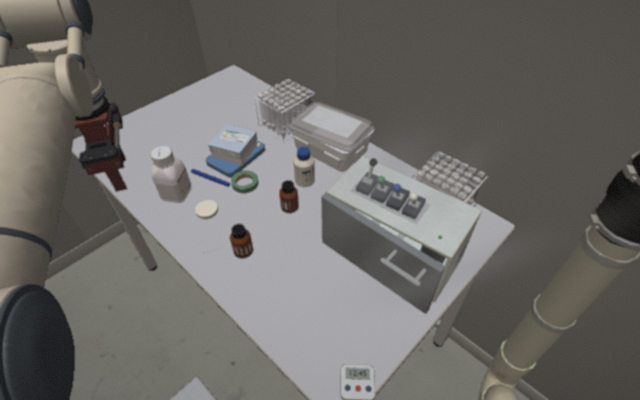

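View pics/top0.png

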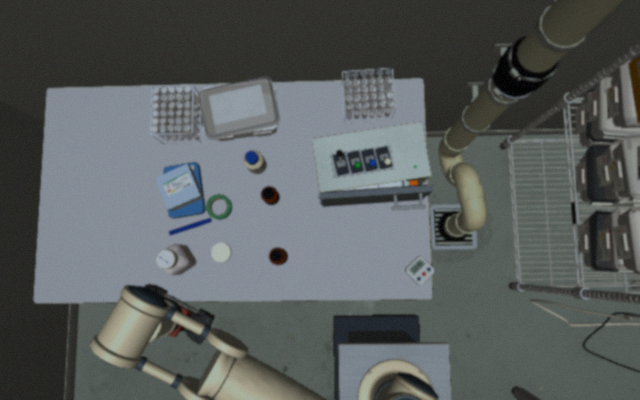

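Scene: the cooler is at the right with its door towards the robot. Two amber bottles, at top-view (270,195) and (278,256). Toggles at top-view (340,160) black, (355,162) green, (371,162) blue and (387,160) white. Orange shows at (412,182), so the door may already be slightly ajar. Next I'll measure.

```bash
python3 - <<'E'
from h import *
z=np.load('/tmp/top.npz');p,X=z['p'],z['X']
s=np.load('/tmp/scene.npz');ps,Xs=s['p'],s['X']
Z=X[...,2]
# roof rect
box=np.zeros(Z.shape,bool);box[115:215,305:440]=1
m=box&(abs(Z-0.185)<.006)
hsv=cv2.cvtColor(p,cv2.COLOR_RGB2HSV)
print('roofZ',np.nanmedian(Z[140:150,400:420]), 'table',np.nanmedian(Z[250:280,320:380]))
pts=X[m][:,:2].astype(np.float32)
mm=(m&(hsv[...,2]>120)).astype(np.uint8)
mm=cv2.morphologyEx(mm,cv2.MORPH_OPEN,np.ones((3,3)))
q=X[mm>0][:,:2].astype(np.float32)
rc=cv2.minAreaRect(q);print('light roof',rc,cv2.boxPoints(rc))
dm=(m&(hsv[...,2]<=120)).astype(np.uint8)
dm[:175]=0
q=X[dm>0][:,:2].astype(np.float32);rc=cv2.minAreaRect(q);print('dark',rc,cv2.boxPoints(rc).tolist())
o=box&(hsv[...,0]<18)&(hsv[...,1]>130)&(hsv[...,2]>100);print('orange',o.sum(),np.nanmedian(X[o],0) if o.any() else 0, X[o].min(0),X[o].max(0))
h=box&(abs(Z-.16)<.012);h[:192]=0
print('handle px',np.argwhere(h)[::6].tolist()[:20]);print(np.round(X[h][::5],3).tolist()[:40])
# toggles
for n,PP,XX in(('top',p,X),('scene',ps,Xs)):
  HS=cv2.cvtColor(PP,cv2.COLOR_RGB2HSV)
  hi=(XX[...,2]>.225)&(XX[...,2]<.262)&(XX[...,0]>.3)&(XX[...,1]<.2)&(XX[...,1]>-.3)
  k,l,st,c=cv2.connectedComponentsWithStats(hi.astype(np.uint8))
  for i in range(1,k):
    if st[i,4]>8:print(n,st[i,4],c[i],np.median(XX[l==i],0),np.median(PP[l==i],0))
  a=((HS[...,0]<12)&(HS[...,1]>120)&(HS[...,2]>30)&(XX[...,2]>.015)&(XX[...,2]<.1)).astype(np.uint8)
  k,l,st,c=cv2.connectedComponentsWithStats(a)
  for i in range(1,k):
    if st[i,4]>20:print(n,'amber',st[i,4],c[i],np.median(XX[l==i],0))
  cap=((XX[...,2]>.08)&(XX[...,2]<.125)&(XX[...,0]>.2)).astype(np.uint8)
  k,l,st,c=cv2.connectedComponentsWithStats(cap)
  for i in range(1,k):
    if 15<st[i,4]<600:print(n,'cap',st[i,4],c[i],np.round(XX[l==i].mean(0),3),np.median(PP[l==i],0))
im=cv2.resize(cv2.cvtColor(p[110:220,300:445],cv2.COLOR_RGB2BGR),None,fx=5,fy=5,interpolation=3);cv2.imwrite('pics/c1.png',im)
E
```

```text
roofZ 0.18504053388967545 table 0.0002841291158338205
light roof ((0.6643460392951965, 0.06327992677688599), (0.15054626762866974, 0.3000730276107788), 7.658310890197754) [[ 0.5697497   0.2019469 ]
 [ 0.60973895 -0.09544961]
 [ 0.75894237 -0.07538705]
 [ 0.71895313  0.22200947]]
dark ((0.5891678929328918, 0.05300046503543854), (0.059583067893981934, 0.29691460728645325), 2.562938928604126) [[0.5527676343917847, 0.1999770849943161], [0.5660446882247925, -0.09664051234722137], [0.625568151473999, -0.09397615492343903], [0.6122910976409912, 0.20264144241809845]]
orange 44 [ 0.59640758 -0.05204567  0.15050246] [ 0.58504061 -0.08535917  0.01797963] [ 0.62283088 -0.04167875  0.1774494 ]
handle px [[192, 422], [192, 429], [193, 414], [193, 420], [193, 427], [194, 395], [194, 402], [194, 408], [194, 421], [195, 382], [195, 388], [195, 394], [196, 319], [196, 370], [196, 376], [196, 394], [197, 318], [197, 356], [197, 362], [197, 368]]
[[0.567, -0.071, 0.171], [0.567, -0.088, 0.169], [0.565, -0.045, 0.168], [0.566, -0.06, 0.159], [0.567, -0.074, 0.155], [0.567, -0.091, 0.15], [0.563, 0.0, 0.1
[... 3050 characters left out ...]
9 [303.22977346 157.26537217] [0.678 0.393 0.099] [ 94.  99. 129.]
scene cap 578 [168.1366782  172.15570934] [0.391 0.603 0.103] [148.  143.  141.5]
scene cap 121 [287.19834711 185.25619835] [0.582 0.354 0.089] [31. 30. 31.]
scene cap 18 [375.66666667 221.5       ] [0.637 0.108 0.1  ] [140.  145.5 145. ]
scene cap 153 [237.85620915 229.69934641] [0.403 0.33  0.089] [32. 32. 32.]
scene cap 29 [400.5862069  235.55172414] [0.642 0.04  0.103] [144. 151. 151.]
scene cap 162 [453.27160494 262.67283951] [ 0.662 -0.085  0.103] [102. 101.  96.]
scene cap 17 [638.23529412 258.88235294] [ 0.96  -0.367  0.087] [80. 78. 72.]
scene cap 66 [402.53030303 268.54545455] [ 0.562 -0.021  0.121] [84.5 83.5 82. ]
```

View pics/c1.png

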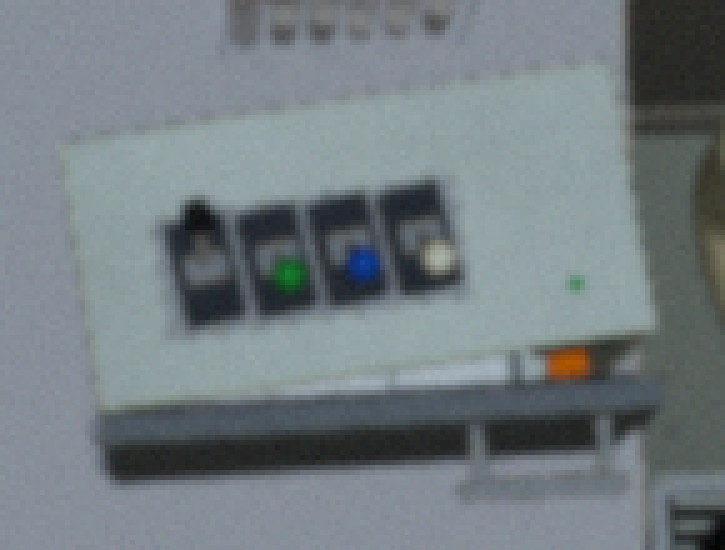

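The door stands about 0.09 rad ajar. The orange catch is at about (568,362) in the crop and the handle bar runs from (470,490) to (620,480). Black is already on; green, blue and white are off. Now I'll refine the handle and door and plan the first move.

```bash
cat >> h.py <<'E'
C=np.array([.6643,.0633]);YAW=np.radians(7.66);HG=np.array([.5697,.2019])
def door(th,along,inw):  # world xy of point on the door
    a=YAW-th; n=np.array([np.cos(a),np.sin(a)]); d=np.array([np.sin(a),-np.cos(a)])
    return HG+along*d+inw*n
def tool():
    s=status.state(); return np.array(s['ee_pos']),Ro.from_rotvec(s['ee_rot'])
def go(xy,z,ydeg=None,tip=True):
    """ydeg: world direction (deg) of tool y line; z of fingertips."""
    p,R=tool(); t=np.array([xy[0],xy[1],z+(r.tips_ahead if tip else 0)])
    y=R.as_matrix()[:,1]; cur=np.degrees(np.arctan2(y[1],y[0]))
    dl=0 if ydeg is None else (ydeg-cur+90)%180-90
    T=Ro.from_matrix(np.array([[np.sin(np.radians(cur+dl)),np.cos(np.radians(cur+dl)),0],[-np.cos(np.radians(cur+dl)),np.sin(np.radians(cur+dl)),0],[0,0,-1]]).T.reshape(3,3).T) 
    print('shift',np.round(R.inv().apply(t-p),4),'turn',np.round(np.degrees((R.inv()*T).as_rotvec()),2),'cury',round(cur,1),'dist',round(np.linalg.norm(t-p),3))
E
python3 - <<'E'
from h import *
z=np.load('/tmp/top.npz');s=np.load('/tmp/scene.npz')
for n,q in(('top',z),('scene',s)):
    X=q['X'];xy=X[...,:2];Z=X[...,2]
    B=(xy[...,1]>-.12)&(xy[...,1]<.25)&(xy[...,0]>.48)&(xy[...,0]<.62)
    h=B&(Z>.158)&(Z<.172)&(xy[...,0]<.546)
    a=X[h];print(n,len(a),a.mean(0),a.min(0),a.max(0)); 
    if len(a)>4:print('line',np.polyfit(a[:,1],a[:,0],1))
    f=B&(Z>.06)&(Z<.15)&(xy[...,0]>.545)&(xy[...,1]>-.06)
    a=X[f]; k=np.polyfit(a[:,1],a[:,0],1);print('face',len(a),k,np.std(a[:,0]-np.polyval(k,a[:,1])))
    t=B&(abs(Z-.184)<.004)&(cv2.cvtColor(q['p'],cv2.COLOR_RGB2HSV)[...,2]<130);a=X[t]
    if len(a): print('doortop',len(a),np.percentile(a[:,1],[1,50,99]),np.polyfit(a[:,1],a[:,0],1))
for th in(.07,.09,.11):print(th,door(th,.235,-.053),door(th,0,-.018),door(th,.3,-.018), YAW-th)
p,R=tool();print(np.round(R.as_matrix(),3))
E
```

```text
top 157 [ 0.53076432 -0.03336869  0.16455492] [ 0.52290126 -0.07940676  0.1582821 ] [0.54498134 0.00882679 0.17020567]
line [-0.03340349  0.52964969]
face 634 [-0.13823516  0.58329915] 0.01882611083142574
doortop 690 [-0.09324798  0.05292932  0.19725216] [-0.03895148  0.57246486]
scene 316 [ 0.52799652 -0.03327145  0.16435414] [ 0.52008653 -0.0774886   0.15821328] [0.54558836 0.01253716 0.16910444]
line [-0.0346349   0.52684416]
face 2228 [-0.05073183  0.56151895] 0.003972927035339276
doortop 1049 [-0.0932035   0.03497744  0.19598881] [-0.05125659  0.56825077]
0.07 [ 0.53176502 -0.0359969 ] [0.5517365  0.20075432] [ 0.57083125 -0.09863739] 0.06369222070276565
0.09 [ 0.52701499 -0.03519068] [0.55171718 0.20111379] [ 0.56482067 -0.0985999 ] 0.043692220702765655
0.11 [ 0.52228203 -0.03428962] [0.55170505 0.20147358] [ 0.55881205 -0.09844223] 0.02369222070276565
[[-0.892  0.452 -0.001]
 [ 0.452  0.892 -0.002]
 [ 0.    -0.002 -1.   ]]
```

```bash
python3 - <<'E'
s=open('h.py').read()
i=s.index("    T=Ro.from_matrix");j=s.index("    print('shift'")
s=s[:i]+"    c,n=np.cos(np.radians(cur+dl)),np.sin(np.radians(cur+dl)); T=Ro.from_matrix([[-n,c,0],[c,n,0],[0,0,-1]])\n"+s[j:]
open('h.py','w').write(s)
E
python3 -c "
from h import *
go(door(.088,.245,-.053),.215,2.6)"
```

```text
shift [-0.4914 -0.4017  0.0073] turn [-9.000e-02  5.000e-02  6.054e+01] cury 63.1 dist 0.635
```

servo_tool --series '[[[-0.0307,-0.0251,0],[0,0,0]],[[-0.0614,-0.0502,0],[0,0,0]],[[-0.0921,-0.0753,0],[0,0,0]],[[-0.1228,-0.1004,0],[0,0,0]],[[-0.1535,-0.1255,0],[0,0,0]]]' --hand 0.33

```text
t: 0.52
ee_pos: [0.3515, 0.3523, 0.302]
ee_rot: [-0.729, -3.056, 0.001]
wrist_force: [1.0, 0.1, 0.0]
grip_width: 0.661
finger_force: 0.0
```

servo_tool --series '[[[-0.0307,-0.0251,0],[0,0,0]],[[-0.0614,-0.0502,0],[0,0,0]],[[-0.0921,-0.0753,0],[0,0,0]],[[-0.1228,-0.1004,0],[0,0,0]],[[-0.1535,-0.1255,0],[0,0,0]]]'

```text
t: 0.93
ee_pos: [0.4317, 0.1708, 0.3024]
ee_rot: [-0.729, -3.056, 0.0]
wrist_force: [0.5, -0.5, -0.2]
grip_width: 0.338
finger_force: 0.0
```

servo_tool --series '[[[-0.0307,-0.0251,0],[0,0,0]],[[-0.0614,-0.0502,0],[0,0,0]],[[-0.0921,-0.0753,0],[0,0,0]],[[-0.1228,-0.1004,0],[0,0,0]],[[-0.1535,-0.1255,0],[0,0,0]]]'

```text
t: 1.35
ee_pos: [0.5121, -0.0107, 0.3023]
ee_rot: [-0.73, -3.055, -0.0]
wrist_force: [0.4, 0.1, 0.2]
grip_width: 0.328
finger_force: 0.0
```

servo_tool --series '[[[-0.031,-0.025,0.007],[0,0,7]],[[-0.031,-0.025,0.007],[0,0,14]],[[-0.031,-0.025,0.007],[0,0,21]],[[-0.031,-0.025,0.007],[0,0,28]],[[-0.031,-0.025,0.007],[0,0,35]]]'

```text
t: 1.77
ee_pos: [0.5281, -0.0455, 0.2948]
ee_rot: [-1.623, -2.688, 0.001]
wrist_force: [0.2, -0.5, 0.3]
grip_width: 0.331
finger_force: 0.0
```

servo_tool --series '[[[0,0,0],[0,0,7]],[[0,0,0],[0,0,14]],[[0,0,0],[0,0,21]],[[0,0,0],[0,0,25.5]],[[0,0,0],[0,0,25.5]]]'

```text
t: 2.18
ee_pos: [0.5281, -0.045, 0.2951]
ee_rot: [-2.172, -2.268, 0.001]
wrist_force: [-0.8, -0.7, -0.3]
grip_width: 0.333
finger_force: 0.0
```

```bash
python3 -c "
from h import *
go(door(.088,.245,-.053),.141,2.6)
p,d,X=cloud('wrist','w1.png');
s=cloud('scene','s1.png')"
```

```text
shift [-0.0003 -0.0001  0.0741] turn [-0.06 -0.01 -0.12] cury 2.5 dist 0.074
```

View pics/w1.png

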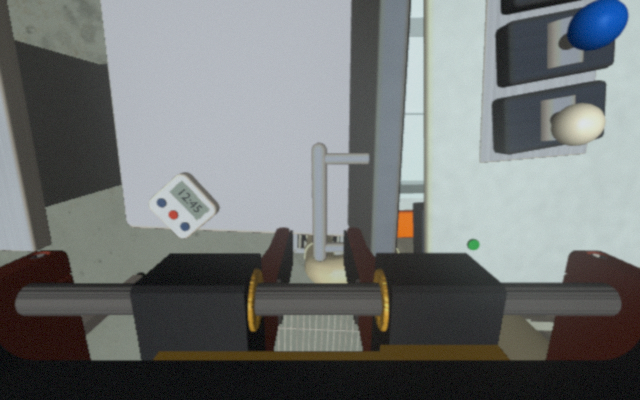

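The wrist view shows the handle bar (320,150–255) midway between the fingers, with the right finger clear of the door. I'll descend, close and pull.

servo_tool --series '[[[0,0,0.037],[0,0,0]],[[0,0,0.074],[0,0,0]],[[0,0,0.074],[0,0,0]]]'

```text
t: 2.53
ee_pos: [0.5251, -0.0445, 0.2125]
ee_rot: [-2.159, -2.266, 0.013]
wrist_force: [-1.0, -0.4, -0.5]
grip_width: 0.332
finger_force: 0.0
```

servo_tool --series '[[[0,0,0],[0,0,0]],[[0,0,0],[0,0,0]],[[0,0,0],[0,0,0]],[[0,0,0],[0,0,0]]]' --hand 0

```text
t: 2.87
ee_pos: [0.5292, -0.0452, 0.225]
ee_rot: [2.166, 2.269, 0.004]
wrist_force: [-0.7, -0.5, 3.7]
grip_width: 0.117
finger_force: 30.0
```

```bash
python3 -c "
from h import *
p,R=tool();q=p[:2]
d=door(.205,.245,-.053)-door(.088,.245,-.053);go(q+d,p[2],2.6-6.7,False)
go(q+d/2,p[2],2.6-3.3,False)"
```

```text
shift [ 0.0079 -0.0282 -0.0001] turn [0.29 0.05 6.76] cury 2.7 dist 0.029
shift [ 0.0039 -0.0141 -0.0001] turn [0.28 0.06 3.36] cury 2.7 dist 0.015
```

servo_tool --series '[[[0.002,-0.007,0],[0,0,1.7]],[[0.0039,-0.0141,0],[0,0,3.4]],[[0.006,-0.021,0],[0,0,5]],[[0.0079,-0.0282,0],[0,0,6.7]],[[0.0079,-0.0282,0],[0,0,6.7]]]'

```text
t: 3.28
ee_pos: [0.4998, -0.0386, 0.225]
ee_rot: [2.297, 2.138, 0.004]
wrist_force: [-0.5, -0.5, 6.5]
grip_width: 0.114
finger_force: 30.0
```

servo_tool --series '[[[0,0,0],[0,0,0]],[[0,0,0],[0,0,0]],[[0,0,0],[0,0,0]]]' --hand 0.33

```text
t: 3.53
ee_pos: [0.5, -0.0384, 0.222]
ee_rot: [2.298, 2.142, 0.001]
wrist_force: [-0.5, -0.3, 0.1]
grip_width: 0.302
finger_force: 0.0
```

servo_tool --series '[[[0,0,-0.04],[0,0,0]],[[0,0,-0.08],[0,0,0]],[[0,0,-0.09],[0,0,0]],[[0,0,-0.09],[0,0,0]],[[0,0,-0.09],[0,0,0]]]' --hand 0

```text
t: 3.95
ee_pos: [0.5, -0.0384, 0.3115]
ee_rot: [2.298, 2.141, 0.001]
wrist_force: [-0.6, -0.3, -1.5]
grip_width: 0.015
finger_force: 0.0
```

```bash
cat >> h.py <<'E'
def doorangle(q=None):
    p,d,X=q or cloud('top'); Z=X[...,2]; v=cv2.cvtColor(p,cv2.COLOR_RGB2HSV)[...,2]
    out=[]
    L=np.stack([(X[...,0]-HG[0]),(X[...,1]-HG[1])],-1); rr=np.hypot(L[...,0],L[...,1])
    m=(abs(Z-.184)<.005)&(v<130)&(rr>.05)&(rr<.31)
    a=L[m]; 
    # outside the cooler: project on cooler x
    cx=a@[np.cos(YAW),np.sin(YAW)]; a=a[cx<-.004]
    if len(a)<10: return None,len(a)
    # centre line lies 9 mm outward of the inner face
    th=[]
    for l in a:
        R=np.hypot(*l); ang=np.arctan2(-(l@[np.cos(YAW),np.sin(YAW)]),-(l@[-np.sin(YAW),np.cos(YAW)])); th.append(ang-np.arcsin(.009/R))
    return np.median(th),len(a)
E
python3 -c "
from h import *
q=cloud('top','t2.png');print(doorangle(q)); p,d,X=q
h=cv2.cvtColor(p,cv2.COLOR_RGB2HSV);o=(h[...,0]<18)&(h[...,1]>130)&(h[...,2]>100)&(abs(X[...,2]-.15)<.008);print(o.sum(),X[o].mean(0),X[o].min(0),X[o].max(0))
for t in(.19,.205,.22):print(t,door(t,.255,.026))
cloud('wrist','w2.png')
print(status.state()['ee_pos'])"
```

```text
(np.float64(0.19976675549045939), 422)<string>:4: RuntimeWarning: Mean of empty slice.
  ret = um.true_divide(
Traceback (most recent call last):
ValueError: zero-size array to reduction operation minimum which has no identity
```

```bash
python3 -c "
from h import *
p,d,X=cloud('wrist','w2.png')
h=cv2.cvtColor(p,cv2.COLOR_RGB2HSV);o=(h[...,0]<18)&(h[...,1]>150)&(h[...,2]>120)&(abs(X[...,2]-.15)<.008);print(o.sum())
if o.any():
  print(X[o].mean(0),X[o].min(0),X[o].max(0))
for t in(.19,.2,.21):print(t,door(t,.255,.026))
go(door(.2,.255,.022),.205,90+7.66-11.5)"
```

```text
1262
[ 0.58183221 -0.0527382   0.15010725] [ 0.56008974 -0.06531109  0.14737317] [ 0.60415777 -0.04109968  0.15376997]
0.19 [ 0.5813079  -0.05415909]
0.2 [ 0.57874677 -0.05426236]
0.21 [ 0.57618473 -0.05434002]
shift [-0.0103  0.0763  0.024 ] turn [-0.17  0.14 89.79] cury -4.1 dist 0.081
```

View pics/w2.png

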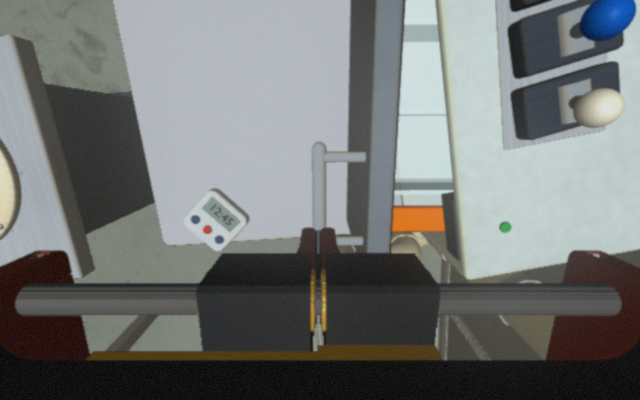

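The wrist view shows the orange catch bar at (418,218) in the open gap, between the door (380) and the frame (450). I'll move above it and press.

```bash
python3 -c "
from h import *
go(door(.2,.254,.020),.215)
p,R=tool()
a=door(.2,.254,.020)
for t in(.24,.28,.32,.36,.40,.44):
  d=door(t,.254,.015)-a; print(t,np.round(R.inv().apply([*d,0]),4),np.degrees(t-.2))"
```

```text
shift [-0.0093  0.0743  0.014 ] turn [-0.2  -0.02 -0.  ] cury -4.1 dist 0.076
0.24 [-0.0005 -0.0152  0.0001] 2.2918311805232916
0.28 [-0.0005 -0.0253  0.0001] 4.583662361046587
0.32 [-0.0001 -0.0355  0.0001] 6.875493541569878
0.36 [ 0.0007 -0.0457  0.0002] 9.16732472209317
0.4 [ 0.0018 -0.0558  0.0002] 11.459155902616466
0.44 [ 0.0034 -0.0658  0.0002] 13.750987083139757
```

servo_tool --series '[[[-0.0046,0.037,0],[0,0,0]],[[-0.0093,0.0743,0],[0,0,0]],[[-0.0093,0.0743,0.014],[0,0,0]],[[-0.0093,0.0743,0.014],[0,0,0]]]'

```text
t: 4.38
ee_pos: [0.5736, -0.0532, 0.29]
ee_rot: [-2.292, -2.135, 0.011]
wrist_force: [-1.0, -0.5, -1.6]
grip_width: 0.007
finger_force: 0.0
```

servo_tool --series '[[[0,0,0.03],[0,0,0]],[[0,0,0.055],[0,0,0]],[[0,0,0.06],[0,0,0]],[[0,0,0.06],[0,0,0]]]'

```text
t: 4.72
ee_pos: [0.5714, -0.0526, 0.2351]
ee_rot: [-2.295, -2.139, 0.005]
wrist_force: [-0.4, -0.0, 0.8]
grip_width: 0.006
finger_force: 0.0
```

servo_tool --series '[[[0,0,0.007],[0,0,0]],[[0,0,0.014],[0,0,0]],[[0,0,0.021],[0,0,0]],[[0,0,0.021],[0,0,0]],[[0,0,0.021],[0,0,0]]]'

```text
t: 5.13
ee_pos: [0.5733, -0.0529, 0.2177]
ee_rot: [2.298, 2.141, 0.002]
wrist_force: [-1.3, 0.5, 4.7]
grip_width: 0.009
finger_force: 2.3
```

servo_tool --series '[[[0,0,0.004],[0,0,0]],[[-0.0005,-0.008,0.004],[0,0,1]],[[-0.0005,-0.0152,0.004],[0,0,2.3]],[[-0.0005,-0.0202,0.004],[0,0,3.5]],[[-0.0005,-0.0253,0.004],[0,0,4.6]]]'

```text
t: 5.55
ee_pos: [0.5478, -0.052, 0.2142]
ee_rot: [2.383, 2.043, 0.003]
wrist_force: [1.7, -0.8, 6.1]
grip_width: 0.007
finger_force: 2.7
```

```bash
python3 -c "
from h import *
q=cloud('top');print(doorangle(q));q=cloud('scene');print(doorangle(q));s=status.state();print(s['ee_pos'],s['wrist_force'])
p,R=tool()
a=door(.28,.254,.015)
for t in(.3,.32,.34,.36,.40,.44,.48):
  d=door(t,.254,.010)-a; print(t,np.round(R.inv().apply([*d,0]),4),np.degrees(t-.28))"
```

```text
(np.float64(0.29777702306025455), 462)
(np.float64(0.3130526830443846), 174)
[ 0.54727511 -0.05188833  0.21421658] [-1.10836583 -1.01138351  4.49970717]
0.3 [-0.0002 -0.0101 -0.    ] 1.1459155902616442
0.32 [-0.0003 -0.0152 -0.    ] 2.2918311805232916
0.34 [-0.0003 -0.0202 -0.    ] 3.437746770784939
0.36 [-0.0002 -0.0253 -0.    ] 4.583662361046583
0.4 [ 0.0004 -0.0355 -0.0001] 6.875493541569878
0.44 [ 0.0014 -0.0456 -0.0001] 9.16732472209317
0.48 [ 0.0027 -0.0557 -0.0001] 11.459155902616462
```

servo_tool --series '[[[-0.0003,-0.0101,0],[0,0,2]],[[-0.0003,-0.0202,0],[0,0,3.5]],[[0,-0.03,0],[0,0,5.7]],[[0.0007,-0.04,0],[0,0,8]],[[0.002,-0.05,0],[0,0,10.3]]]'

```text
t: 6.07
ee_pos: [0.4984, -0.0427, 0.2141]
ee_rot: [2.558, 1.819, 0.002]
wrist_force: [1.4, -2.7, 5.7]
grip_width: 0.004
finger_force: 2.7
```

```bash
python3 -c "
from h import *
q=cloud('top');th,n=doorangle(q);print(th,n,doorangle(cloud('scene')));s=status.state();print(s['ee_pos'],s['wrist_force'])
p,R=tool()
l=p[:2]-HG;a=YAW-th;print('along',l@[np.sin(a),-np.cos(a)],'inw',l@[np.cos(a),np.sin(a)])
inw=l@[np.cos(a),np.sin(a)];al=l@[np.sin(a),-np.cos(a)]
for k in range(1,11):
  t=th+k*.07; d=door(t,al,inw-.002)-p[:2]; print(round(t,2),np.round(R.inv().apply([*d,0]),4),round(np.degrees(t-th),1))"
```

```text
0.4891164158999606 448 (np.float64(0.5039541798089182), 271)
[ 0.49766172 -0.04232111  0.21416616] [-1.26665187 -1.52275709  6.32218396]
along 0.2540254999713072 inw 0.01745022018169679
0.56 [-0.     -0.0198 -0.    ] 4.0
0.63 [ 0.0012 -0.0376 -0.0001] 8.0
0.7 [ 0.0036 -0.0552 -0.0001] 12.0
0.77 [ 0.0072 -0.0727 -0.0001] 16.0
0.84 [ 0.0121 -0.0898 -0.0002] 20.1
0.91 [ 0.0182 -0.1065 -0.0002] 24.1
0.98 [ 0.0254 -0.1228 -0.0002] 28.1
1.05 [ 0.0337 -0.1386 -0.0003] 32.1
1.12 [ 0.0431 -0.1537 -0.0003] 36.1
1.19 [ 0.0535 -0.1681 -0.0003] 40.1
```

servo_tool --series '[[[0,-0.0198,0],[0,0,4]],[[0.0012,-0.0376,0],[0,0,8]],[[0.0036,-0.0552,0],[0,0,12]],[[0.0072,-0.0727,0],[0,0,16]],[[0.0121,-0.0898,0],[0,0,20]]]'

```text
t: 6.58
ee_pos: [0.417, -0.002, 0.2138]
ee_rot: [2.836, 1.345, 0.002]
wrist_force: [0.5, -1.6, 5.5]
grip_width: 0.008
finger_force: 2.7
```

servo_tool --series '[[[0,-0.0185,0],[0,0,4]],[[0.0012,-0.0366,0],[0,0,8]],[[0.0036,-0.0545,0],[0,0,12]],[[0.0072,-0.072,0],[0,0,16]],[[0.0121,-0.089,0],[0,0,20]]]'

```text
t: 7.0
ee_pos: [0.3554, 0.0638, 0.2137]
ee_rot: [3.028, 0.832, 0.003]
wrist_force: [0.9, -1.6, 6.0]
grip_width: 0.004
finger_force: 2.7
```

servo_tool --series '[[[0,0.003,0],[0,0,0]],[[0,0.003,-0.04],[0,0,0]],[[0,0.003,-0.08],[0,0,0]],[[0,0.003,-0.12],[0,0,0]],[[0,0.003,-0.12],[0,0,0]]]'

```text
t: 7.42
ee_pos: [0.3579, 0.0613, 0.3404]
ee_rot: [3.025, 0.84, 0.017]
wrist_force: [1.2, 0.6, 1.2]
grip_width: 0.005
finger_force: 0.0
```

```bash
cat >> h.py <<'E'
def caps(q):
    p,d,X=q; Z=X[...,2]
    m=((Z>.082)&(Z<.095)&(X[...,0]>.2)&(X[...,0]<.75)&(X[...,1]>.22)&(X[...,1]<.7)&(p.max(-1)<70)).astype(np.uint8)
    k,l,st,c=cv2.connectedComponentsWithStats(m)
    return [(st[i,4],np.round(np.median(X[l==i],0),4),np.round((X[l==i].min(0)+X[l==i].max(0))/2,4)) for i in range(1,k) if st[i,4]>15]
E
python3 -c "
from h import *
q=cloud('top','t3.png');print(doorangle(q));print(caps(q));q=cloud('scene','s3.png');print(doorangle(q),caps(q));print(status.state()['ee_pos'])"
```

```text
(np.float64(1.193803136916563), 379)
[(np.int32(103), array([0.5869, 0.3519, 0.0889]), array([0.5866, 0.3532, 0.0884])), (np.int32(104), array([0.4076, 0.3288, 0.089 ]), array([0.4076, 0.33  , 0.0886]))]
(np.float64(1.1908675341500206), 330) []
[0.35776682 0.06121704 0.33405918]
```

View pics/s3.png

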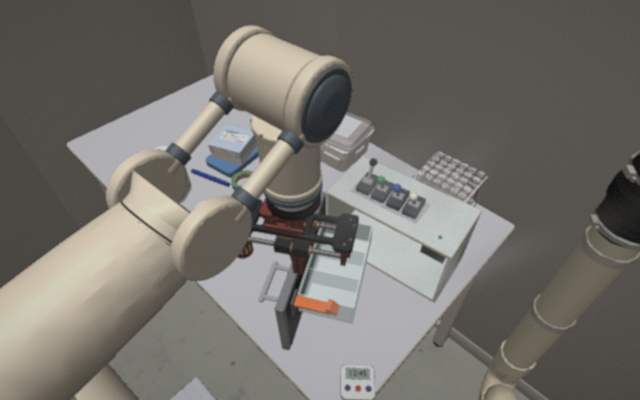

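Scene: the door is wide open (1.19 rad) with the clear bin at (340,265), and the catch is up. I'll go over the first bottle at (0.405,0.330).

```bash
python3 -c "
from h import *
go((.406,.330),.15,7.66-np.degrees(1.192))"
```

```text
shift [ 0.1796 -0.2056  0.1042] turn [ 0.08 -0.15  1.66] cury -59.0 dist 0.292
```

servo_tool --series '[[[0.0257,-0.0294,0],[0,0,0]],[[0.0513,-0.0587,0],[0,0,0]],[[0.077,-0.0881,0],[0,0,0]],[[0.1026,-0.1175,0],[0,0,0]],[[0.1283,-0.1468,0],[0,0,0]]]' --hand 1

```text
t: 7.93
ee_pos: [0.3913, 0.2548, 0.3302]
ee_rot: [3.026, 0.84, -0.005]
wrist_force: [0.3, -0.1, -0.0]
grip_width: 0.345
finger_force: 0.0
```

servo_tool --series '[[[0.0257,-0.0294,0],[0,0,0]],[[0.0513,-0.0588,0.03],[0,0,0]],[[0.0513,-0.0588,0.065],[0,0,1.7]],[[0.0513,-0.0588,0.1],[0,0,1.7]],[[0.0513,-0.0588,0.104],[0,0,1.7]]]'

```text
t: 8.35
ee_pos: [0.4025, 0.3287, 0.2178]
ee_rot: [3.033, 0.796, -0.025]
wrist_force: [-0.1, -0.0, -1.7]
grip_width: 0.722
finger_force: 0.0
```

```bash
python3 -c "
from h import *
p,d,X=cloud('wrist','w4.png')
Z=X[...,2];m=(Z>.083)&(Z<.093)&(p.max(-1)<90);a=X[m];print(len(a),a.mean(0) if len(a) else 0,a.min(0),a.max(0))
print(caps(cloud('scene')))
go((.406,.330),.058)"
```

```text
3889 [0.48058778 0.248071   0.08837561] [0.39005311 0.16019324 0.08300846] [0.61183023 0.34794513 0.09299981]
[(np.int32(91), array([0.581 , 0.3518, 0.0899]), array([0.5823, 0.3531, 0.0883])), (np.int32(120), array([0.4028, 0.3271, 0.0899]), array([0.4031, 0.3301, 0.0877]))]
shift [ 0.0025 -0.      0.0875] turn [ 0.05  0.39 -0.  ] cury -60.7 dist 0.088
```

View pics/w4.png

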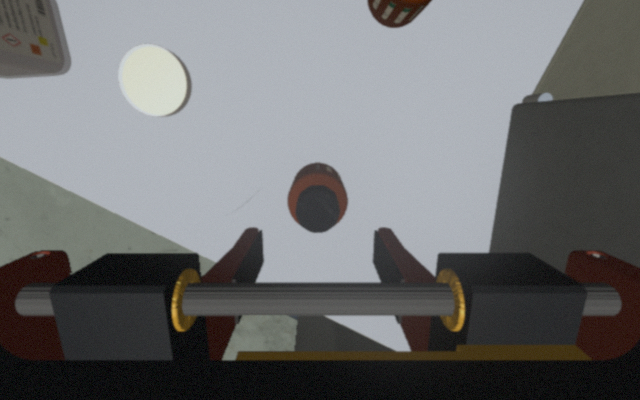

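The bottle cap (318,205) is centred between the open fingers. I'll descend, close and lift.

servo_tool --series '[[[0.002,0,0.035],[0,0,0]],[[0.002,0,0.07],[0,0,0]],[[0.002,0,0.0865],[0,0,0]],[[0.002,0,0.0865],[0,0,0]],[[0.002,0,0.0865],[0,0,0]]]'

```text
t: 8.87
ee_pos: [0.4079, 0.3309, 0.1442]
ee_rot: [-3.039, -0.794, -0.003]
wrist_force: [-0.2, 0.9, 0.7]
grip_width: 1.002
finger_force: 0.0
```

servo_tool --series '[[[0,0,0],[0,0,0]],[[0,0,0],[0,0,0]],[[0,0,0],[0,0,0]],[[0,0,0],[0,0,0]],[[0,0,0],[0,0,0]]]' --hand 0

```text
t: 9.28
ee_pos: [0.4075, 0.3312, 0.1431]
ee_rot: [-3.039, -0.795, -0.002]
wrist_force: [0.0, 0.6, -0.6]
grip_width: 0.657
finger_force: 0.0
```

```bash
python3 -c "
from h import *
p,R=tool();tz=p[2]-.08;print('tips',tz)
b=door(1.192,.1325+.068,.059);print(b)
go(b,.075+.003+tz,7.66-np.degrees(1.192))"
```

```text
tips 0.06307248739050035
[0.42388935 0.05216522]
shift [-0.1224  0.2513 -0.0782] turn [-0.01 -0.08 -0.03] cury -60.7 dist 0.29
```

servo_tool --series '[[[0,0,0.005],[0,0,0]],[[0,0,0.005],[0,0,0]],[[0,0,0.005],[0,0,0]],[[0,0,0.005],[0,0,0]],[[0,0,0.005],[0,0,0]]]'

```text
t: 9.7
ee_pos: [0.4074, 0.3314, 0.1372]
ee_rot: [-3.039, -0.796, -0.001]
wrist_force: [1.2, 1.9, 0.7]
grip_width: 0.564
finger_force: 30.0
```

servo_tool --series '[[[0,0,-0.02],[0,0,0]],[[0,0,-0.06],[0,0,0]],[[0,0,-0.1],[0,0,0]],[[0,0,-0.14],[0,0,0]],[[0,0,-0.15],[0,0,0]]]'

```text
t: 10.12
ee_pos: [0.4079, 0.3313, 0.2935]
ee_rot: [-3.037, -0.795, -0.011]
wrist_force: [0.3, 0.1, -2.2]
grip_width: 0.565
finger_force: 30.0
```

```bash
python3 -c "
from h import *
b=door(1.192,.1325+.068,.059)
go(b,.21+.058,7.66-np.degrees(1.192)); print(status.state()['grip_width'])"
```

```text
shift [-0.1223  0.2512 -0.0555] turn [-0.02 -0.42 -0.04] cury -60.7 dist 0.285
0.5646902034941809
```

servo_tool --series '[[[0,0,-0.03],[0,0,0]],[[0,0,-0.057],[0,0,0]],[[-0.0136,0.0279,-0.057],[0,0,0]],[[-0.0272,0.0558,-0.057],[0,0,0]],[[-0.0408,0.0837,-0.057],[0,0,0]]]'

```text
t: 10.53
ee_pos: [0.4125, 0.2372, 0.342]
ee_rot: [3.037, 0.797, -0.005]
wrist_force: [1.1, -0.4, -4.0]
grip_width: 0.567
finger_force: 30.0
```

servo_tool --series '[[[-0.0136,0.0279,0],[0,0,0]],[[-0.0272,0.0558,0],[0,0,0]],[[-0.0408,0.0837,0],[0,0,0]],[[-0.0544,0.1116,0],[0,0,0]],[[-0.068,0.1395,0],[0,0,0]]]'

```text
t: 10.95
ee_pos: [0.4213, 0.0816, 0.3417]
ee_rot: [-3.039, -0.796, 0.006]
wrist_force: [1.1, -0.4, -3.8]
grip_width: 0.563
finger_force: 30.0
```

servo_tool --series '[[[-0.0136,0.0279,0],[0,0,0]],[[-0.0136,0.0279,0],[0,0,0]],[[-0.0136,0.0279,0],[0,0,0]]]'

```text
t: 11.2
ee_pos: [0.4234, 0.0508, 0.342]
ee_rot: [-3.04, -0.79, 0.006]
wrist_force: [0.8, -0.3, -4.2]
grip_width: 0.564
finger_force: 30.0
```

```bash
python3 -c "
from h import *
q=cloud('top','t5.png');print(doorangle(q),caps(q))
b=door(1.192,.1325+.068,.059)
go(b,.137+.075+.003,7.66-np.degrees(1.192),False); s=status.state();print(s['grip_width'],s['wrist_force'],s['ee_pos'])
p,d,X=cloud('wrist','w5.png')"
```

```text
(np.float64(1.1974478028267437), 312) [(np.int32(101), array([0.5869, 0.3542, 0.0887]), array([0.5862, 0.3535, 0.088 ]))]
shift [9.000e-04 1.000e-04 1.273e-01] turn [-0.1   0.16 -0.13] cury -60.8 dist 0.127
0.5668935647909864 [-0.10806303  0.35533361 -3.35281976] [0.42345645 0.05177723 0.34231303]
```

View pics/w5.png

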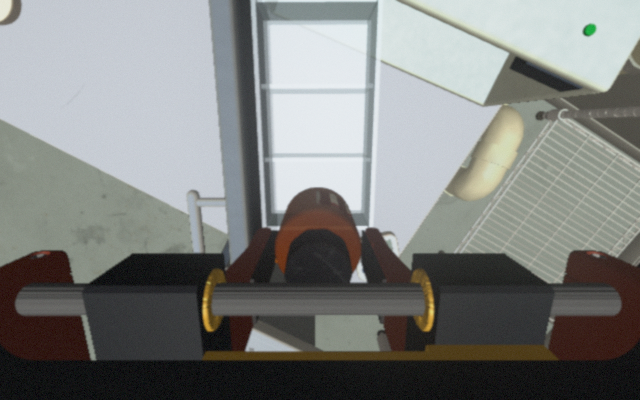

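The wrist view shows the bin centred under the bottle (columns 265–373) with dividers at rows 88 and 157. A numeric check of the divider positions comes next.

```bash
python3 -c "
from h import *
p,d,X=cloud('wrist')
a=YAW-1.195
L=X[...,:2]-HG; al=L@[np.sin(a),-np.cos(a)]; iw=L@[np.cos(a),np.sin(a)]
for r_ in range(0,185,6): print(r_,np.round(X[r_,318,2],3),np.round(al[r_,318],3),np.round(iw[r_,318],3),end=' | ')
print()
for c_ in range(205,400,6): print(c_,np.round(X[120,c_,2],3),np.round(iw[120,c_],3),end=' | ')
q=tool()[0][:2]-HG;print('tool',q@[np.sin(a),-np.cos(a)],q@[np.cos(a),np.sin(a)])"
```

```text
0 0.135 0.031 0.058 | 6 0.126 0.032 0.058 | 12 0.113 0.033 0.058 | 18 0.097 0.033 0.058 | 24 0.077 0.032 0.058 | 30 0.075 0.037 0.058 | 36 0.076 0.043 0.058 | 42 0.074 0.048 0.058 | 48 0.076 0.054 0.058 | 54 0.076 0.06 0.058 | 60 0.076 0.066 0.058 | 66 0.075 0.072 0.058 | 72 0.075 0.078 0.058 | 78 0.074 0.084 0.058 | 84 0.127 0.097 0.058 | 90 0.113 0.1 0.058 | 96 0.077 0.103 0.058 | 102 0.075 0.109 0.058 | 108 0.074 0.115 0.058 | 114 0.076 0.122 0.058 | 120 0.074 0.128 0.058 | 126 0.075 0.134 0.058 | 132 0.076 0.141 0.058 | 138 0.076 0.148 0.058 | 144 0.076 0.154 0.058 | 150 0.075 0.161 0.058 | 156 0.111 0.164 0.058 | 162 0.075 0.175 0.058 | 168 0.075 0.182 0.058 | 174 0.074 0.189 0.058 | 180 0.076 0.196 0.058 | 
205 -0.001 -0.096 | 211 0.001 -0.087 | 217 -0.001 -0.08 | 223 0.184 -0.015 | 229 0.184 -0.01 | 235 0.184 -0.006 | 241 0.181 -0.002 | 247 0.173 0.001 | 253 0.151 0.001 | 259 0.135 0.004 | 265 0.113 0.005 | 271 0.076 0.006 | 277 0.075 0.012 | 283 0.074 0.019 | 289 0.074 0.026 | 295 0.076 0.033 | 301 0.075 0.039 | 307 0.076 0.046 | 313 0.075 0.053 | 319 0.075 0.059 | 325 0.075 0.066 | 331 0.076 0.073 | 337 0.075 0.08 | 343 0.075 0.086 | 349 0.076 0.093 | 355 0.074 0.1 | 361 0.076 0.106 | 367 0.099 0.109 | 373 0.134 0.11 | 379 0.0 0.141 | 385 0.002 0.149 | 391 0.001 0.157 | 397 -0.001 0.166 | tool 0.2003501174657575 0.05881306382787396
```

servo_tool --series '[[[0.001,0,0.025],[0,0,0]],[[0.001,0,0.05],[0,0,0]],[[0.001,0,0.07],[0,0,0]],[[0.001,0,0.09],[0,0,0]],[[0.001,0,0.11],[0,0,0]]]'

```text
t: 11.77
ee_pos: [0.4241, 0.054, 0.2325]
ee_rot: [-3.038, -0.799, 0.002]
wrist_force: [0.7, 0.7, -2.8]
grip_width: 0.565
finger_force: 30.0
```

servo_tool --series '[[[0,0,0.006],[0,0,0]],[[0,0,0.012],[0,0,0]],[[0,0,0.017],[0,0,0]],[[0,0,0.017],[0,0,0]],[[0,0,0.017],[0,0,0]]]'

```text
t: 12.18
ee_pos: [0.4247, 0.0529, 0.218]
ee_rot: [3.039, 0.796, 0.002]
wrist_force: [0.4, 0.6, -4.0]
grip_width: 0.564
finger_force: 30.0
```

servo_tool --series '[[[0,0,0.003],[0,0,0]],[[0,0,0.005],[0,0,0]],[[0,0,0.005],[0,0,0]],[[0,0,0.005],[0,0,0]],[[0,0,0.005],[0,0,0]]]'

```text
t: 12.6
ee_pos: [0.4246, 0.0526, 0.2124]
ee_rot: [3.039, 0.795, 0.001]
wrist_force: [1.4, -0.2, -3.2]
grip_width: 0.564
finger_force: 30.0
```

Foot within 1 mm of the floor. I'll release partly, then go up.

servo_tool --series '[[[0,0,0.001],[0,0,0]],[[0,0,0.001],[0,0,0]],[[0,0,0.001],[0,0,0]],[[0,0,0.001],[0,0,0]]]' --hand 0.75

```text
t: 12.93
ee_pos: [0.4246, 0.0527, 0.2116]
ee_rot: [3.039, 0.796, 0.001]
wrist_force: [-0.7, -0.3, -0.0]
grip_width: 0.749
finger_force: 0.0
```

servo_tool --series '[[[0,0,-0.02],[0,0,0]],[[0,0,-0.06],[0,0,0]],[[0,0,-0.1],[0,0,0]],[[0,0,-0.13],[0,0,0]],[[0,0,-0.13],[0,0,0]]]'

```text
t: 13.35
ee_pos: [0.4252, 0.0527, 0.3488]
ee_rot: [3.037, 0.795, 0.018]
wrist_force: [0.3, -0.8, 0.5]
grip_width: 0.752
finger_force: 0.0
```

```bash
python3 -c "
from h import *
q=cloud('top');print(doorangle(q),caps(q)); print(caps(cloud('scene')))
go((.584,.3535),.15,None)"
```

```text
(np.float64(1.196614974485335), 306) [(np.int32(107), array([0.5867, 0.3539, 0.0883]), array([0.5863, 0.3535, 0.0885]))]
[]
shift [ 0.2858 -0.1844  0.1133] turn [ 0.09 -0.17  0.  ] cury -60.7 dist 0.358
```

servo_tool --series '[[[0.0318,-0.0205,0],[0,0,0]],[[0.0635,-0.041,0],[0,0,0]],[[0.0953,-0.0615,0],[0,0,0]],[[0.127,-0.082,0],[0,0,0]],[[0.1588,-0.1024,0],[0,0,0]]]' --hand 1

```text
t: 13.87
ee_pos: [0.513, 0.2214, 0.3388]
ee_rot: [3.039, 0.795, -0.005]
wrist_force: [-0.3, -0.8, 0.3]
grip_width: 0.998
finger_force: 0.0
```

servo_tool --series '[[[0.0318,-0.0205,0],[0,0,0]],[[0.0635,-0.041,0],[0,0,0]],[[0.0953,-0.0615,0],[0,0,0]],[[0.127,-0.082,0],[0,0,0]],[[0.127,-0.082,0.03],[0,0,0]]]'

```text
t: 14.28
ee_pos: [0.5871, 0.3601, 0.3119]
ee_rot: [-3.034, -0.801, -0.01]
wrist_force: [-0.8, -0.9, 0.2]
grip_width: 0.998
finger_force: 0.0
```

servo_tool --series '[[[0,0,0.04],[0,0,0]],[[0,0,0.08],[0,0,0]],[[0,0,0.083],[0,0,0]],[[0,0,0.083],[0,0,0]]]'

```text
t: 14.62
ee_pos: [0.5816, 0.3526, 0.2222]
ee_rot: [3.037, 0.795, -0.016]
wrist_force: [-0.4, -0.7, 0.2]
grip_width: 1.001
finger_force: 0.0
```

```bash
python3 -c "
from h import *
p,d,X=cloud('wrist','w6.png')
L=np.hypot(X[...,0]-.585,X[...,1]-.3535)
m=(L<.05)&(abs(X[...,2]-.088)<.006)&(p.max(-1)<90);a=X[m];print(len(a),(a.min(0)+a.max(0))/2,a.max(0)-a.min(0))
print(caps(cloud('scene')))
go((.584,.3535),.055)"
```

```text
1466 [0.58584896 0.35560361 0.08665107] [0.0318901  0.03203532 0.00929697]
[(np.int32(89), array([0.5809, 0.3528, 0.0897]), array([0.5816, 0.3535, 0.0879]))]
shift [0.0002 0.0002 0.0954] turn [ 0.   -0.13  0.  ] cury -60.7 dist 0.095
```

View pics/w6.png

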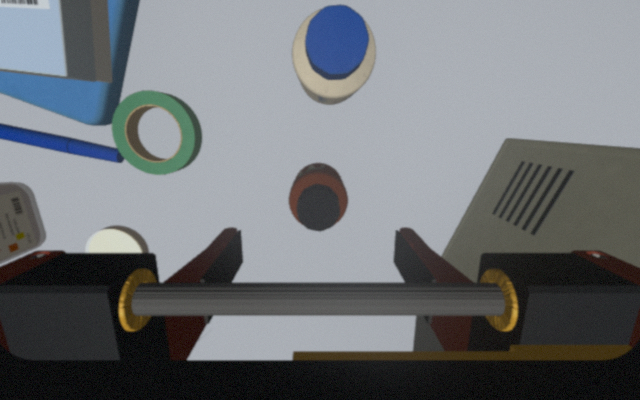

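The bottle (319,205) is centred, and the cooler's side and the white bottle are both clear. I'll descend and grip.

servo_tool --series '[[[0,0,0.035],[0,0,0]],[[0,0,0.07],[0,0,0]],[[0,0,0.093],[0,0,0]],[[0,0,0.093],[0,0,0]],[[0,0,0.093],[0,0,0]]]'

```text
t: 15.13
ee_pos: [0.5839, 0.3536, 0.1377]
ee_rot: [-3.039, -0.795, -0.004]
wrist_force: [0.1, -0.2, 0.3]
grip_width: 0.998
finger_force: 0.0
```

servo_tool --series '[[[0,0,0],[0,0,0]],[[0,0,0],[0,0,0]],[[0,0,0],[0,0,0]],[[0,0,0],[0,0,0]],[[0,0,0],[0,0,0]]]' --hand 0

```text
t: 15.55
ee_pos: [0.5836, 0.3537, 0.1364]
ee_rot: [-3.039, -0.796, -0.003]
wrist_force: [-0.2, 0.1, -0.5]
grip_width: 0.663
finger_force: 0.0
```

servo_tool --series '[[[0,0,0],[0,0,0]],[[0,0,0],[0,0,0]],[[0,0,0],[0,0,0]]]'

```text
t: 15.8
ee_pos: [0.5833, 0.3535, 0.1355]
ee_rot: [-3.039, -0.796, -0.001]
wrist_force: [-0.1, -0.5, 2.4]
grip_width: 0.562
finger_force: 30.0
```

```bash
python3 -c "
from h import *
p,R=tool();print(p,status.state()['finger_force'])
go(door(1.195,.1325,.059),p[2]+.21,7.66-np.degrees(1.195),False)"
```

```text
[0.58331859 0.35353708 0.13553386] 30.000385344028473
shift [-0.2187  0.1842 -0.2101] turn [-0.   -0.03  0.15] cury -60.7 dist 0.355
```

servo_tool --series '[[[0,0,-0.03],[0,0,0]],[[0,0,-0.07],[0,0,0]],[[0,0,-0.11],[0,0,0]],[[0,0,-0.15],[0,0,0]],[[0,0,-0.19],[0,0,0]]]'

```text
t: 16.22
ee_pos: [0.5828, 0.3532, 0.3253]
ee_rot: [3.039, 0.795, -0.004]
wrist_force: [0.7, 0.1, -3.7]
grip_width: 0.567
finger_force: 30.0
```

servo_tool --series '[[[0,0,-0.02],[0,0,0]],[[-0.0243,0.0205,-0.02],[0,0,0]],[[-0.0486,0.041,-0.02],[0,0,0]],[[-0.0729,0.0615,-0.02],[0,0,0]],[[-0.0972,0.082,-0.02],[0,0,0]]]'

```text
t: 16.63
ee_pos: [0.538, 0.2333, 0.3433]
ee_rot: [3.039, 0.796, -0.005]
wrist_force: [0.7, -0.1, -3.0]
grip_width: 0.561
finger_force: 30.0
```

servo_tool --series '[[[-0.0243,0.0205,0],[0,0,0]],[[-0.0486,0.041,0],[0,0,0]],[[-0.0729,0.0615,0],[0,0,0]],[[-0.0972,0.082,0],[0,0,0]],[[-0.1215,0.1022,0],[0,0,0]]]'

```text
t: 17.05
ee_pos: [0.4819, 0.0844, 0.3438]
ee_rot: [-3.039, -0.796, 0.003]
wrist_force: [-0.1, 0.2, -3.6]
grip_width: 0.566
finger_force: 30.0
```

servo_tool --series '[[[0,0,0],[0,0,0]],[[0,0,0],[0,0,0]]]'

```text
t: 17.22
ee_pos: [0.4824, 0.0845, 0.3446]
ee_rot: [-3.04, -0.791, 0.001]
wrist_force: [0.9, 1.0, -3.3]
grip_width: 0.563
finger_force: 30.0
```

```bash
python3 -c "
from h import *
q=cloud('top','t7.png');print(doorangle(q),caps(q))
go(door(1.195,.1325,.059),.1355+.075+.001,7.66-np.degrees(1.195),False);s=status.state();print(s['grip_width'],s['ee_pos'])
p,d,X=cloud('wrist','w7.png')"
```

```text
(np.float64(1.1935103757838228), 163) []
shift [ 0.0003 -0.0002  0.133 ] turn [-0.04  0.03  0.08] cury -60.7 dist 0.133
0.5622389602610941 [0.48275808 0.08545508 0.34448483]
```

View pics/w7.png

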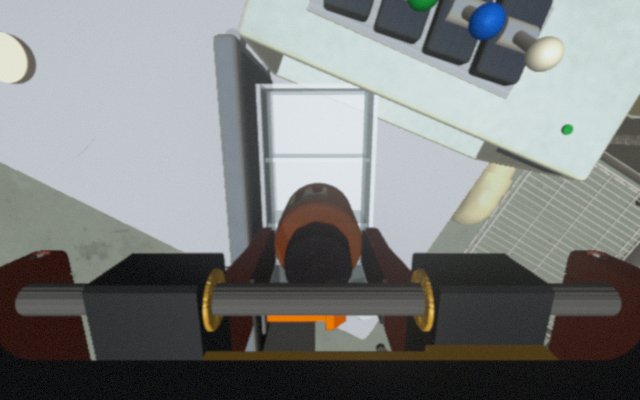

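Aligned over the middle pocket (bin columns 262–375). Lowering.

servo_tool --series '[[[0,0,0.025],[0,0,0]],[[0,0,0.05],[0,0,0]],[[0,0,0.07],[0,0,0]],[[0,0,0.09],[0,0,0]],[[0,0,0.11],[0,0,0]]]'

```text
t: 17.73
ee_pos: [0.4829, 0.087, 0.2333]
ee_rot: [-3.038, -0.799, 0.002]
wrist_force: [0.1, 1.0, -4.0]
grip_width: 0.57
finger_force: 30.0
```

servo_tool --series '[[[0,0,0.006],[0,0,0]],[[0,0,0.012],[0,0,0]],[[0,0,0.018],[0,0,0]],[[0,0,0.021],[0,0,0]],[[0,0,0.021],[0,0,0]]]'

```text
t: 18.15
ee_pos: [0.483, 0.086, 0.2142]
ee_rot: [-3.039, -0.796, -0.0]
wrist_force: [0.6, -0.6, -3.4]
grip_width: 0.564
finger_force: 30.0
```

servo_tool --series '[[[0,0,0.0],[0,0,0]],[[0,0,0.0],[0,0,0]],[[0,0,0.0],[0,0,0]]]'

```text
t: 18.4
ee_pos: [0.4831, 0.0857, 0.215]
ee_rot: [3.039, 0.795, 0.002]
wrist_force: [-0.4, 0.2, -4.2]
grip_width: 0.561
finger_force: 30.0
```

Foot at about 4 mm above the floor. I'll lower 4 mm more, release and rise.

servo_tool --series '[[[0,0,0.002],[0,0,0]],[[0,0,0.004],[0,0,0]],[[0,0,0.004],[0,0,0]],[[0,0,0.004],[0,0,0]],[[0,0,0.004],[0,0,0]]]'

```text
t: 18.82
ee_pos: [0.483, 0.0857, 0.2106]
ee_rot: [3.039, 0.795, 0.001]
wrist_force: [-0.5, -0.1, -0.9]
grip_width: 0.562
finger_force: 30.0
```

servo_tool --series '[[[0,0,0],[0,0,0]],[[0,0,0],[0,0,0]],[[0,0,0],[0,0,0]],[[0,0,0],[0,0,0]]]' --hand 0.75

```text
t: 19.15
ee_pos: [0.4829, 0.0857, 0.2103]
ee_rot: [-3.039, -0.796, -0.0]
wrist_force: [0.5, 0.5, 0.7]
grip_width: 0.75
finger_force: 0.0
```

servo_tool --series '[[[0,0,-0.02],[0,0,0]],[[0,0,-0.06],[0,0,0]],[[0,0,-0.1],[0,0,0]],[[0,0,-0.13],[0,0,0]],[[0,0,-0.13],[0,0,0]]]'

```text
t: 19.57
ee_pos: [0.4836, 0.0858, 0.3481]
ee_rot: [3.037, 0.795, 0.018]
wrist_force: [1.4, 0.6, 0.6]
grip_width: 0.755
finger_force: 0.0
```

servo_tool --series '[[[0.03,-0.03,0],[0,0,0]],[[0.055,-0.06,0],[0,0,0]],[[0.055,-0.1,0],[0,0,0]],[[0.055,-0.14,0],[0,0,0]],[[0.055,-0.18,0],[0,0,0]]]' --hand 0

```text
t: 19.98
ee_pos: [0.4419, 0.271, 0.3391]
ee_rot: [3.039, 0.795, -0.002]
wrist_force: [-0.9, -0.2, 0.1]
grip_width: 0.411
finger_force: 0.0
```

```bash
python3 -c "
from h import *
q=cloud('top','t8.png');th,n=doorangle(q);print(th,n,caps(q));print(status.state()['ee_pos'])
p,d,X=q;a=YAW-th
L=X[...,:2]-HG; al=L@[np.sin(a),-np.cos(a)]; iw=L@[np.cos(a),np.sin(a)]
for z0 in(.164,):
  m=(abs(X[...,2]-z0)<.006)&(iw>.015)&(iw<.105)&(al>.03)&(al<.236);print(m.sum())
  k,l,st,c=cv2.connectedComponentsWithStats(m.astype(np.uint8))
  for i in range(1,k):
    if st[i,4]>10:print(st[i,4],c[i],al[l==i].mean(),iw[l==i].mean(),X[l==i][:,2].mean())
im=cv2.resize(cv2.cvtColor(p[100:280,230:450],cv2.COLOR_RGB2BGR),None,fx=3,fy=3);cv2.imwrite('pics/c8.png',im)"
```

```text
1.1908279874005085 624 []
[0.43834885 0.27648036 0.33947327]
233
115 [363.33913043 223.43478261] 0.1297533123757773 0.059838648623384685 0.1642894067917128
118 [376.8220339 246.3559322] 0.19991656210052977 0.05939003503238108 0.16381808809512288
```

View pics/c8.png

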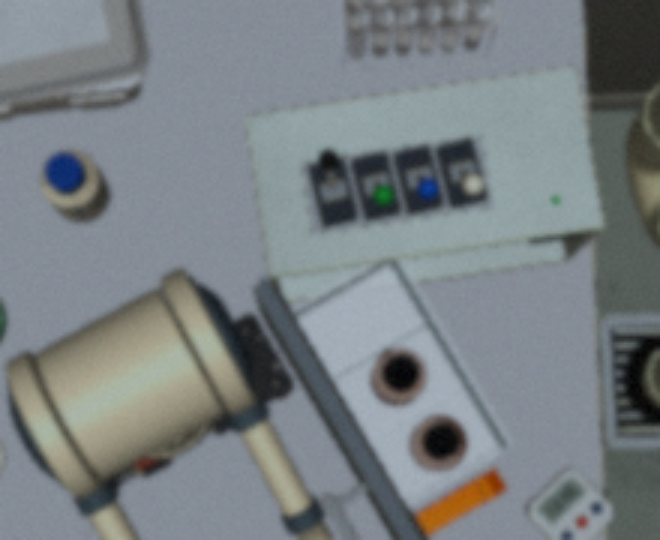

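Both bottles stand upright in the bin, at along 0.130/0.200 and inward 0.060 (crop (400,373) and (440,440)). The third bottle is absent. Next I'll shut the door by pushing the handle bar from outside.

```bash
python3 -c "
from h import *
go(door(1.191,.235,-.115),.142,7.66-np.degrees(1.191))"
```

```text
shift [-0.1572  0.0143  0.1175] turn [-0.27  0.05  0.28] cury -60.3 dist 0.197
```

servo_tool --series '[[[-0.04,0.0035,0],[0,0,0]],[[-0.08,0.007,0],[0,0,0]],[[-0.12,0.0105,0],[0,0,0]],[[-0.1572,0.0143,0],[0,0,0]],[[-0.1572,0.0143,0.03],[0,0,0]]]'

```text
t: 20.45
ee_pos: [0.3102, 0.1784, 0.3167]
ee_rot: [-3.037, -0.795, -0.019]
wrist_force: [0.8, 1.2, 0.2]
grip_width: 0.008
finger_force: 0.0
```

servo_tool --series '[[[0,0,0.04],[0,0,0]],[[0,0,0.08],[0,0,0]],[[0,0,0.087],[0,0,0]],[[0,0,0.087],[0,0,0]]]'

```text
t: 20.78
ee_pos: [0.3115, 0.1795, 0.2203]
ee_rot: [3.038, 0.795, -0.009]
wrist_force: [-0.6, 0.3, 0.5]
grip_width: 0.003
finger_force: 0.0
```

```bash
cat >> h.py <<'E'
def sweep(t0,inw,ts,al=.235):
    p,R=tool();print(p)
    l=p[:2]-HG;a=YAW-t0;print('now along',l@[np.sin(a),-np.cos(a)],'inw',l@[np.cos(a),np.sin(a)])
    for t in ts:
        d=door(t,al,inw)-p[:2]; print(round(t,3),np.round(R.inv().apply([*d,0]),4),round(np.degrees(t-t0),1))
E
python3 -c "
from h import *
print(doorangle(cloud('scene')))
sweep(1.191,-.072,1.191-np.array([0,.02,.06,.11,.17,.23,.29,.35,.41,.47]))"
```

```text
(np.float64(1.1972613508688226), 939)
[0.31244062 0.17994702 0.22339492]
now along 0.23486594888659132 inw -0.10724882355805623
1.191 [-0.0001  0.0352 -0.    ] 0.0
1.171 [-0.0015  0.04   -0.    ] -1.1
1.131 [-0.004   0.0495 -0.    ] -3.4
1.081 [-0.0065  0.0615  0.    ] -6.3
1.021 [-0.0088  0.0761  0.    ] -9.7
0.961 [-0.0102  0.0907  0.    ] -13.2
0.901 [-0.0108  0.1055  0.    ] -16.6
0.841 [-0.0104  0.1202  0.    ] -20.1
0.781 [-0.0092  0.1349 -0.    ] -23.5
0.721 [-0.007   0.1495 -0.    ] -26.9
```

servo_tool --series '[[[0,0.015,0],[0,0,0]],[[0,0.028,0],[0,0,0]],[[0,0.0352,0],[0,0,0]],[[-0.0015,0.04,0],[0,0,-1.1]],[[-0.004,0.0495,0],[0,0,-3.4]]]'

```text
t: 21.25
ee_pos: [0.3344, 0.1356, 0.2264]
ee_rot: [-3.012, -0.887, -0.007]
wrist_force: [-0.2, 1.7, 0.3]
grip_width: 0.005
finger_force: 0.6
```

```bash
python3 -c "
from h import *
t=doorangle(cloud('scene'))[0];print(t,status.state()['wrist_force'])
sweep(1.131,-.072,1.131-np.array([0.04,.09,.14,.2,.26,.32,.38,.44,.5,.56]))"
```

```text
1.1539075270860577 [-0.41709865 -0.97302142  0.19408958]
[0.33467409 0.13416013 0.22618198]
now along 0.23417823382452402 inw -0.07061461678178159
1.091 [-0.0035  0.0081 -0.    ] -2.3
1.041 [-0.0064  0.02    0.    ] -5.2
0.991 [-0.0086  0.0321  0.    ] -8.0
0.931 [-0.0105  0.0467  0.    ] -11.5
0.871 [-0.0115  0.0614  0.0001] -14.9
0.811 [-0.0117  0.0762  0.0001] -18.3
0.751 [-0.0109  0.0909  0.0001] -21.8
0.691 [-9.300e-03  1.056e-01  1.000e-04] -25.2
0.631 [-0.0068  0.1201  0.0002] -28.6
0.571 [-0.0034  0.1344  0.0002] -32.1
```

servo_tool --series '[[[-0.0035,0.0081,0],[0,0,-2.3]],[[-0.0064,0.02,0],[0,0,-5.2]],[[-0.0086,0.0321,0],[0,0,-8]],[[-0.0105,0.0467,0],[0,0,-11.5]],[[-0.0115,0.0614,0],[0,0,-14.9]]]'

```text
t: 21.72
ee_pos: [0.3576, 0.0771, 0.2255]
ee_rot: [2.872, 1.273, 0.005]
wrist_force: [0.4, 1.5, 1.4]
grip_width: 0.002
finger_force: 0.7
```

servo_tool --series '[[[-0.0039,0.0142,0],[0,0,-3.4]],[[-0.0069,0.0286,0],[0,0,-6.9]],[[-0.0091,0.0433,0],[0,0,-10.3]],[[-0.0104,0.058,0],[0,0,-13.8]],[[-0.0108,0.0726,0],[0,0,-17.2]]]'

```text
t: 22.13
ee_pos: [0.4042, 0.0199, 0.2254]
ee_rot: [2.65, 1.686, 0.003]
wrist_force: [-1.1, 1.5, 1.1]
grip_width: 0.004
finger_force: 0.7
```

```bash
python3 -c "
from h import *
t=doorangle(cloud('scene'))[0];print(t,doorangle(cloud('top')),status.state()['wrist_force'])
sweep(.571,-.072,.571-np.array([0.05,.1,.15,.2,.25,.3]))"
```

```text
0.6050631946347798 (np.float64(0.5526959970130612), 373) [-0.18022438  0.41587798 -0.23229955]
[0.40463095 0.01941496 0.22481439]
now along 0.2352194029727181 inw -0.07225244439879859
0.521 [-0.003   0.0121  0.    ] -2.9
0.471 [-0.0057  0.0241  0.    ] -5.7
0.421 [-0.0078  0.0362  0.0001] -8.6
0.371 [-0.0092  0.0484  0.0001] -11.5
0.321 [-0.01    0.0607  0.0001] -14.3
0.271 [-0.0103  0.073   0.0001] -17.2
```

servo_tool --series '[[[-0.003,0.0121,0],[0,0,-2.9]],[[-0.0057,0.0241,0],[0,0,-5.7]],[[-0.0078,0.0362,0],[0,0,-8.6]],[[-0.0092,0.0484,0],[0,0,-11.5]],[[-0.01,0.0607,0],[0,0,-14.3]]]'

```text
t: 22.65
ee_pos: [0.4543, -0.0143, 0.2246]
ee_rot: [2.421, 2.001, 0.001]
wrist_force: [-1.1, 0.3, 1.5]
grip_width: 0.006
finger_force: 0.9
```

servo_tool --series '[[[-0.003,0.0121,0],[0,0,-2.9]],[[-0.0057,0.0241,0],[0,0,-5.7]],[[-0.0078,0.0362,0],[0,0,-8.6]],[[-0.0092,0.0484,0],[0,0,-11.5]],[[-0.0095,0.0547,0],[0,0,-12.9]]]'

```text
t: 23.07
ee_pos: [0.5068, -0.0339, 0.2243]
ee_rot: [2.181, 2.259, 0.001]
wrist_force: [0.2, -0.5, 0.9]
grip_width: 0.006
finger_force: 0.0
```

```bash
python3 -c "
from h import *
q=cloud('top','t9.png')
print(doorangle(q),doorangle(cloud('scene')),status.state()['wrist_force'])
sweep(.096,-.072,np.array([.05,.02,0,-.02,-.05]))"
```

```text
(np.float64(0.10496919681413434), 379) (np.float64(0.1203258497174099), 206) [-0.43152337  0.32447282  0.32161022]
[ 0.50659972 -0.03375482  0.22408645]
now along 0.23310961267988362 inw -0.07193570745848832
0.05 [-0.0049  0.0108  0.    ] -2.6
0.02 [-0.0066  0.018   0.    ] -4.4
0.0 [-0.0076  0.0228  0.    ] -5.5
-0.02 [-0.0085  0.0277  0.    ] -6.6
-0.05 [-0.0097  0.0349  0.    ] -8.4
```

servo_tool --series '[[[-0.002,0.006,0],[0,0,-1.3]],[[-0.004,0.0108,0],[0,0,-2.6]],[[-0.0055,0.018,0],[0,0,-4.4]],[[-0.006,0.0228,0],[0,0,-5.5]],[[-0.006,0.026,0],[0,0,-5.5]]]'

```text
t: 23.58
ee_pos: [0.5324, -0.0395, 0.2234]
ee_rot: [2.07, 2.363, -0.0]
wrist_force: [-1.9, -1.2, 0.8]
grip_width: 0.008
finger_force: 1.0
```

servo_tool --series '[[[0,0.003,0],[0,0,0]],[[0,0.005,0],[0,0,0]],[[0,0.005,0],[0,0,0]],[[0,0.005,0],[0,0,0]],[[0,0.005,0],[0,0,0]]]'

```text
t: 24.0
ee_pos: [0.5339, -0.0394, 0.2234]
ee_rot: [-2.069, -2.356, 0.011]
wrist_force: [-18.6, -3.2, 7.7]
grip_width: 0.006
finger_force: 9.5
```

```bash
cat >> h.py <<'E'
def face(q):
    p,d,X=q; L=X[...,:2]-HG; cx=L@[np.cos(YAW),np.sin(YAW)]; cy=L@[-np.sin(YAW),np.cos(YAW)]; Z=X[...,2]
    m=(abs(Z-.184)<.006)&(cy<-.02)&(cy>-.29)&(cx<.0)&(cx>-.06)
    f=(Z>.03)&(Z<.14)&(cy<-.02)&(cy>-.29)&(cx<-.005)&(cx>-.1)
    o=[]
    for k in(m,f):
        if k.sum()>20: o.append((k.sum(),np.round(np.polyfit(cy[k],cx[k],1),4)))
    return o
E
python3 -c "
from h import *
print(face(cloud('top','t9.png')),face(cloud('scene','s9.png')));print(status.state()['wrist_force'])"
```

```text
[(np.int64(475), array([-0.0003, -0.0093])), (np.int64(350), array([ 0.0026, -0.0171]))] [(np.int64(179), array([-0.0655, -0.0296])), (np.int64(892), array([ 0.0022, -0.0185]))]
[-19.18390177  -3.55394734   8.0121436 ]
```

The door is shut: the face slope is about 0 and the push met a 19 N stop. I'll back off, rise and plan the toggles.

servo_tool --series '[[[0,-0.03,0],[0,0,0]],[[0,-0.05,0],[0,0,0]],[[0,-0.05,-0.04],[0,0,0]],[[0,-0.05,-0.08],[0,0,0]],[[0,-0.05,-0.12],[0,0,0]]]'

```text
t: 24.52
ee_pos: [0.4864, -0.045, 0.343]
ee_rot: [-2.07, -2.36, 0.002]
wrist_force: [1.2, -1.2, 0.0]
grip_width: 0.006
finger_force: 0.0
```

```bash
python3 -c "
from h import *
q=cloud('top','t10.png');print(face(q))
p,d,X=q;L=X[...,:2]-C; cx=L@[np.cos(YAW),np.sin(YAW)]; cy=L@[-np.sin(YAW),np.cos(YAW)]
for n,(p,d,X) in(('top',q),('scene',cloud('scene','s10.png'))):
  L=X[...,:2]-C; cx=L@[np.cos(YAW),np.sin(YAW)]; cy=L@[-np.sin(YAW),np.cos(YAW)]
  m=(X[...,2]>.228)&(X[...,2]<.262)&(cx>-.06)&(cx<.05)&(abs(cy)<.13)
  k,l,st,c=cv2.connectedComponentsWithStats(m.astype(np.uint8))
  for i in range(1,k):
    if st[i,4]>8:
      w=l==i;print(n,st[i,4],'cx',(cx[w].min()+cx[w].max())/2,'cy',(cy[w].min()+cy[w].max())/2,X[w][:,2].max(),np.median(p[w],0))
# start pose for green: needs cy
"
```

```text
[(np.int64(518), array([ 0.0007, -0.0092])), (np.int64(396), array([ 0.0022, -0.0172]))]
top 48 cx 0.006252843922685164 cy 0.08455746494683813 0.25795653796498547 [36.  38.  40.5]
top 42 cx -0.028803363384015915 cy -0.03201893414720188 0.25572504129660484 [129.  133.5 121.5]
top 39 cx -0.029622450203120966 cy 0.005961480544444768 0.2543122158361223 [ 19.  53. 110.]
top 40 cx -0.029278336467347302 cy 0.043968337540122186 0.25618948051969975 [23.  86.5 41. ]
```

```bash
cat >> h.py <<'E'
def cool(cx,cy): return C+cx*np.array([np.cos(YAW),np.sin(YAW)])+cy*np.array([-np.sin(YAW),np.cos(YAW)])
E
python3 -c "
from h import *
go(cool(-.072,.044),.262,7.66);go(cool(-.072,.044),.233,7.66)"
```

```text
shift [0.1284 0.1166 0.0102] turn [ 0.71  0.2  -0.16] cury 7.5 dist 0.174
shift [0.1285 0.1162 0.0392] turn [ 0.71  0.2  -0.16] cury 7.5 dist 0.178
```

servo_tool --series '[[[0.03,0.02,0],[0,0,0]],[[0.06,0.045,0],[0,0,0]],[[0.09,0.075,0],[0,0,0]],[[0.12,0.1,0],[0,0,0]],[[0.1284,0.116,0],[0,0,0]]]'

```text
t: 25.03
ee_pos: [0.5867, 0.1017, 0.342]
ee_rot: [-2.066, -2.365, -0.002]
wrist_force: [0.5, 0.5, -0.2]
grip_width: 0.005
finger_force: 0.0
```

servo_tool --series '[[[0,0,0.02],[0,0,0]],[[0,0,0.038],[0,0,0]],[[0,0,0.038],[0,0,0]],[[0,0,0.038],[0,0,0]]]'

```text
t: 25.37
ee_pos: [0.5853, 0.0974, 0.3037]
ee_rot: [-2.07, -2.361, 0.003]
wrist_force: [0.7, 0.3, 0.7]
grip_width: 0.001
finger_force: 0.0
```

```bash
python3 -c "
from h import *
go(cool(-.072,.044),.233,7.66);go(cool(0,.044),.233,7.66)
cloud('wrist','w11.png')"
```

```text
shift [-0.0003  0.0017 -0.0093] turn [-0.16 -0.01 -0.14] cury 7.5 dist 0.009
shift [-0.0001  0.0737 -0.0095] turn [-0.16 -0.01 -0.14] cury 7.5 dist 0.074
```

View pics/w11.png

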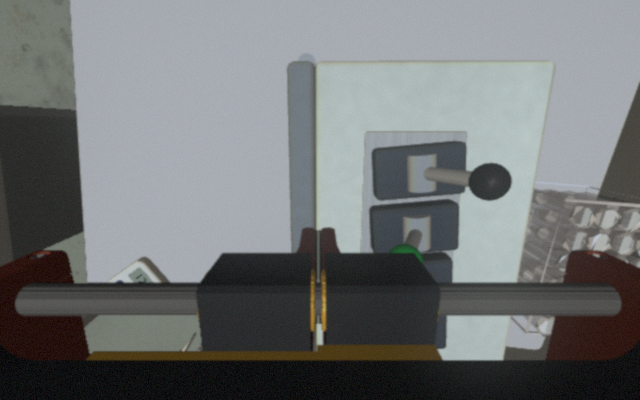

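The finger is in front of the green ball (405,250), with black (490,180) to the side. I'll raise 7 mm and push.

servo_tool --series '[[[0,0,-0.007],[0,0,0]],[[0,0.015,-0.007],[0,0,0]],[[0,0.03,-0.007],[0,0,0]],[[0,0.04,-0.007],[0,0,0]],[[0,0.05,-0.007],[0,0,0]]]'

```text
t: 25.83
ee_pos: [0.6356, 0.1037, 0.3153]
ee_rot: [2.07, 2.361, 0.004]
wrist_force: [-1.9, 0.3, 0.8]
grip_width: 0.004
finger_force: 0.9
```

servo_tool --series '[[[0,0.012,0],[0,0,0]],[[0,0.024,0],[0,0,0]],[[0,0.024,0],[0,0,0]],[[0,0.024,0],[0,0,0]]]'

```text
t: 26.17
ee_pos: [0.6535, 0.1061, 0.3134]
ee_rot: [-2.063, -2.353, 0.021]
wrist_force: [-31.4, -5.1, 3.3]
grip_width: 0.006
finger_force: 15.9
```

servo_tool --series '[[[0,-0.03,0],[0,0,0]],[[0,-0.06,0],[0,0,0]],[[0,-0.08,0],[0,0,0]],[[0,-0.08,0],[0,0,0]]]'

```text
t: 26.5
ee_pos: [0.5775, 0.096, 0.3157]
ee_rot: [2.069, 2.36, 0.004]
wrist_force: [-0.4, -0.3, 0.9]
grip_width: 0.005
finger_force: 0.0
```

```bash
cat >> h.py <<'E'
def balls(q):
  p,d,X=q;L=X[...,:2]-C; cx=L@[np.cos(YAW),np.sin(YAW)]; cy=L@[-np.sin(YAW),np.cos(YAW)]
  m=(X[...,2]>.228)&(X[...,2]<.262)&(cx>-.06)&(cx<.05)&(abs(cy)<.13)
  k,l,st,c=cv2.connectedComponentsWithStats(m.astype(np.uint8))
  for i in range(1,k):
    if st[i,4]>8:
      w=l==i;print(st[i,4],'cx',(cx[w].min()+cx[w].max())/2,'cy',(cy[w].min()+cy[w].max())/2,np.median(p[w],0))
E
python3 -c "
from h import *
balls(cloud('top'));print();balls(cloud('scene'));print(face(cloud('top')))
go(cool(-.074,.006),.231)"
```

```text
38 cx 0.004868115075203954 cy 0.04645816944920937 [100.5 107.   99. ]
62 cx -0.03254364930455765 cy 0.008011107815872252 [ 67.5  82.5 123. ]
65 cx -0.035138897587404475 cy -0.029863135992505736 [164. 158. 148.]
[(np.int64(350), array([ 0.0009, -0.0094])), (np.int64(275), array([ 0.0027, -0.0171]))]
shift [-0.0379  0.0051  0.0031] turn [ 0.2  0.  -0. ] cury 7.5 dist 0.038
```

servo_tool --series '[[[-0.02,0,0.002],[0,0,0]],[[-0.038,0,0.002],[0,0,0]],[[-0.038,0,0.002],[0,0,0]],[[-0.038,0.015,0.002],[0,0,0]],[[-0.038,0.03,0.002],[0,0,0]]]'

```text
t: 27.07
ee_pos: [0.6154, 0.0627, 0.3108]
ee_rot: [2.071, 2.361, 0.002]
wrist_force: [-0.0, 0.1, -0.2]
grip_width: 0.006
finger_force: 0.0
```

servo_tool --series '[[[0,0.012,0],[0,0,0]],[[0,0.024,0],[0,0,0]],[[0,0.035,0],[0,0,0]],[[0,0.044,0],[0,0,0]],[[0,0.044,0],[0,0,0]]]'

```text
t: 27.48
ee_pos: [0.6568, 0.0688, 0.3095]
ee_rot: [-2.066, -2.357, 0.011]
wrist_force: [-15.2, -1.3, 2.2]
grip_width: 0.002
finger_force: 7.0
```

servo_tool --series '[[[0,-0.03,0],[0,0,0]],[[0,-0.06,0],[0,0,0]],[[0,-0.09,0],[0,0,0]],[[0,-0.12,-0.03],[0,0,0]],[[0,-0.15,-0.06],[0,0,0]]]'

```text
t: 27.9
ee_pos: [0.5093, 0.0492, 0.3671]
ee_rot: [-2.068, -2.359, 0.006]
wrist_force: [0.1, 0.5, 1.4]
grip_width: 0.006
finger_force: 0.0
```

servo_tool --series '[[[-0.04,-0.01,0],[0,0,0]],[[-0.08,-0.02,0],[0,0,0]],[[-0.12,-0.02,0],[0,0,0]],[[-0.16,-0.02,0],[0,0,0]],[[-0.16,-0.02,0],[0,0,0]]]'

```text
t: 28.32
ee_pos: [0.5122, -0.1178, 0.3685]
ee_rot: [2.078, 2.355, -0.003]
wrist_force: [0.3, 1.0, -1.0]
grip_width: 0.003
finger_force: 0.0
```

```bash
python3 -c "
from h import *
q=cloud('top','t12.png');balls(q);print();s=cloud('scene','s12.png');balls(s);print(face(q),face(s))
a=cv2.cvtColor(q[0][110:220,300:445],cv2.COLOR_RGB2BGR);b=cv2.cvtColor(s[0][140:310,300:500],cv2.COLOR_RGB2BGR)
cv2.imwrite('pics/c12.png',np.hstack([cv2.resize(a,(400,300)),cv2.resize(b,(353,300))]))"
```

```text
47 cx 0.007829860929556173 cy 0.009263091888738228 [ 43.  63. 126.]
46 cx 0.00888929687139496 cy 0.04765484580688793 [ 48. 103.  57.]
48 cx 0.007059602663259629 cy 0.08453101543606638 [35.5 40.  41. ]
42 cx -0.029243841221870667 cy -0.03181127196642852 [128. 131. 121.]

[(np.int64(671), array([ 0.0026, -0.0089])), (np.int64(452), array([ 0.0029, -0.0171]))] [(np.int64(196), array([-0.1183, -0.0366])), (np.int64(2321), array([ 0.002 , -0.0186]))]
```

View pics/c12.png

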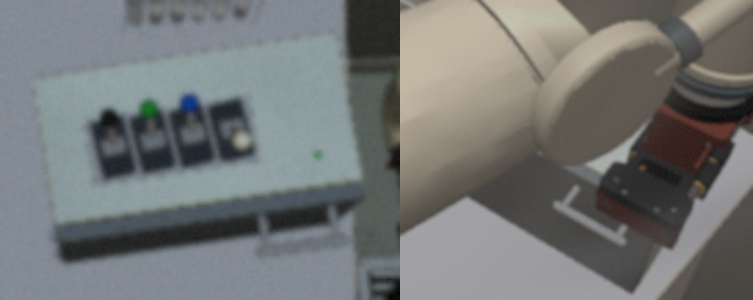

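Green (149,108), blue (190,103) and black (109,117) all lean to the back, level with each other. White (242,140) is unmoved, and the door is shut with its face parallel to the frame. Handing in.

```bash
python3 -c "
from h import *
print(r.hand_in())"
```

```text
the job is handed in; nothing more can be done
None
```

I handed the job in after about 28 s of robot time: both amber bottles present (the third was absent) stood upright in the bin before the door was shut, only the green and blue toggles went over to the back, and white and black did not move; no verdict came back.

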